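Set the roller gap of an oat mill with a feeler gauge

ROBOT

A 6-joint arm with a two-finger parallel gripper is mounted at the origin on the work surface. World frame = base frame: x ahead of the robot, y to its left, z up, the work surface at z = 0. Lengths are in m, angles in rad, forces in N, time in s.
With the tool pointing down it reaches from about 0.325 to 0.775 m from the base axis. Payload 5.5 kg.
Tool frame: the origin (TCP) lies at the very end of the fingers, on their centre line; the grasp point (between the pads) lies 19 mm behind it; z points along the fingers, y is the direction in which the jaws open and shut (so a half turn about z gives the same grasp; the last joint's range is limited). The gripper opens to 85 mm and grips with 20 to 120 N. Pads are 22 mm wide; open, the fingers measure 114 mm over their backs; the gripper's body (76 mm by 85 mm) begins 54 mm behind the grasp point. The pads swing forward as they close: fully open they stand 13 mm farther back than shut.
Start: joints at [-1.379, 0.091, 1.231, -0, 1.82, -0.057], TCP at [0.148, -0.582, 0.231] pointing down, gripper open.
Joint ranges: [-2.87, 2.87], [-0.86, 2.18], [0.17, 2.46], [-1.51, 4.65], [0.06, 2.69], [-2.65, 2.65]. Speed limits (rad/s): [2.57, 2.57, 3.01, 3.14, 3.14, 3.14].

INTERFACE

Orientations are given as a unit quaternion [w, x, y, z].
In Python, from plant import get_obs, snapshot, job_done, boxes_of, masks_of, tip_of gives the robot as it stands. The module is installed in compiled form; this text tells all that it offers.
- The arm moves only by the tool drive_tool, never from a script. Its arguments are lists of equal length, an entry for each row: "dp": the shift along the world's x, y, z in mm, a list of three; "roll": the turn about the world's z in rad; "fingers": the gripper's target within -1 to 1 (fully open at 1, half-way at 0, shut at -1). In form: {"dp": [[x, y, z], ...], "roll": [roll, ...], "fingers": [fingers, ...]}. A call has 1 to 8 rows; each row is the pose to reach, as a shift and turn from the pose commanded when the call began; what a row does not reach only later rows make up. A row lasts 1/8 s, in which the tool goes at most 62.5 mm and 10.7 degrees, less where a joint would pass 70% of its speed; a pose out of reach is approached as far as the arm can. A call with a gripper value outside its range is refused whole. The fingers move at their own pace and stop on an object; "force" is the grip in N (left out, the last holds). Time passes only in rows, so rows that repeat a pose let the fingers close. It gives the time, the measured TCP pose, the force and the opening at its end, in the units of the state.
- get_obs(): the state, without advancing time (a new reading comes with each control period).
- snapshot(name): name is "scene" or "top"; returns a dict with "img" (480x640x3 uint8, red, green, blue), "vfov" (degrees; the focal length in pixels is half the picture's height over the tangent of half this angle, whatever the lens; pixels are square), "cx", "cy" (the principal point, pixels), "eye" and "orientation" of the camera in the world. Camera axes: x right, y up, looking along -z (the intrinsics and any distortion apply to the point x, -y, -z); pixel columns grow to the right and rows downward; lengths in m; the calibration is good to about 2 mm. A picture is of the moment at which its call begins. There is no depth.
- job_done(): hands the job in, once; it reports no verdict.
Trained networks look in a picture, given as the dict that the camera call returned (one of the last four; its "shot" number tells which), for a name from the list of things; names that differ only in an ending like _2 or _b are one class to them, and where a whole thing is asked for, a point or a joint stands for the part that bears it (a point fixed in the world has none). Each returns a list of dicts, best first, with "score" (0 to 1); they miss things now and then, are a little off and sometimes report something else, mostly with a low value. They report only what shows in the picture. A call takes as long as a camera call. They do not tell look-alikes from the thing itself.
- boxes_of(picture, target): "centre" ([column, row] in pixels, amid what is visible of it).
- masks_of(picture, target): "mask" (480x640 bool, what is visible of it) and "centre" ([column, row] in pixels, amid what is visible of it).
- tip_of(picture, target): "centre" ([column, row] in pixels: a listed point, or the origin of a listed thing).
The state is a dict: "t": time; "joint_pos": joint angles; "dq": joint speeds; "effort": joint torques, N m; "ee_pos": TCP position; "ee_rot": TCP orientation; "contact_force": force on the tool from outside, world axes, zero at the start; "wrist_torque": the same for the moment, N m; "finger_gap": finger opening in m.
Only numpy, scipy, OpenCV 4.12 (cv2) and the standard library are available. Lean on these libraries where they do the work, as an engineer would, in place of code of your own. Each camera call takes 0.05 s, during which the arm holds its last target.

TASK

Set the roller gap of the little oat mill by feel: take the feeler gauge from its stand, let its blade down between the rollers until its crossbar rests on the mill's side plates, push the thumb plate until the rollers lightly nip the blade (about 5 N, always under 12 N), and let go. Then slowly draw the gauge straight up out of the rollers, which should still drag on it, and put it back fully down in its stand. Leave the roller where it was set, and leave the jar, carton and mug alone.

Things in the scene. Friction and masses are not known exactly. Their poses are not given: they have to be found in the camera images.
- mill: Fixed oat mill, hopper off, cream side plates, two bare steel rollers of 40 mm diameter, 92 mm long, axes 75 mm high. Origin on the counter, mid-length of the rollers. x points across the gap from thumb plate and moving roller (-x side) to the far roller (+x side), y along the rollers, z up. The far roller does not move; its face lies somewhere from x = 0 to +12 mm, not measured.
- gap_mouth (a point): Point of the mill at x = 0, y = 0 (half-way along the rollers), 100 mm above the counter; axes as the mill's. This is the height of the top edges of the two side plates (8 mm thick, at y = -58 and +58 mm, x from -58 to +64 mm), on which the gauge's crossbar comes to rest. Between them all is free down to 18 mm above the counter, save the rollers.
- roller: Moving roller; it slides along the mill's x and stays where left. Its face towards the far roller lies straight above its origin, which starts at x = -8 to -11 mm of the mill; axes as the mill's. So the space from its face to x = 0 is always open at first. Sliding takes about 6 N; push beyond that presses on what is between the rollers. Once let go, at most about 6 N of pressing stays.
- thumb_plate (a point): Point in the upright aluminium thumb plate at the mill's -x side, 12 mm thick (x), 44 mm wide (y), 50 to 120 mm above the counter, free on its -x side. The point is in mid-thickness and mid-width, 105 mm high; axes as the mill's. Pushed towards the mill's +x it moves the roller through stiff springs that give 1 mm per 10 N.
- stand: Fixed wooden block 60 x 100 mm, 84 mm high, with a slot 12 mm (x) by 70 mm (y) straight down through its middle, in which the gauge stands. Origin under its centre on the counter, z up.
- gauge: Loose feeler gauge, about 0.19 kg. Blade 4 mm thick (x), 60 mm wide (y), reaching 66 mm below the crossbar, then a 2.2 mm thin tip to 75 mm. Crossbar 12 (x) x 130 (y) x 8 mm; wooden handle 16 (x) x 40 mm (y), 8 to 56 mm above the crossbar's underside. Origin: middle of that underside, z up. Starts upright in the stand, crossbar on the block's top, axes as the stand's.
- gauge_grip (a point): Middle of the gauge's wooden handle, 34 mm above the crossbar's underside, axes as the gauge's. It can be grasped from above across its 40 mm (along y; off-centre closing then only slides the blade along the rollers) or its 16 mm (along x).
- gauge_bar (a point): Middle of the crossbar's underside, the gauge's origin; axes as the gauge's.
- carton: Bystander: blue oat carton 55 x 110 x 160 mm, origin under its centre.
- jar: Bystander: glass jar with orange cap, 74 mm diameter, 85 mm high, origin under its centre.
- mug: Bystander: white mug, 80 mm diameter, 90 mm high, origin under its centre.
Not all that is in view belongs to the job. What is shaped like the mill but red is not meant. There is more than one size of the gauge; the one meant has the size given above.

How it is judged:
On the way, in this order (a step that is already met when the one before it is completed fails the run):
1. the gauge's blade is down between the rollers, its crossbar resting on the side plates (x of gauge_bar in the frame of mill between -0.016 and 0.016 m and y of gauge_bar in the frame of mill between -0.025 and 0.025 m and z of gauge_bar in the frame of mill between 0.097 and 0.103 m), for 0.2 s.
2. the rollers nip the blade (at least 1.5 N) with the gauge still down and the robot touching neither gauge nor roller (all of step 1 and contact force between gauge and roller above 1.5 N and contact force between the fingers and gauge below 0.1 N and contact force between the fingers and roller below 0.1 N), for 0.2 s.
3. the gauge is drawn up at least 8 mm while the moving roller still presses on its blade (at least 1 N) (x of gauge_bar in the frame of mill between -0.016 and 0.016 m and y of gauge_bar in the frame of mill between -0.025 and 0.025 m and z of gauge_bar in the frame of mill above 0.108 m and contact force between gauge and roller above 1 N), for 0.1 s.
At the end, for the whole second after the job is handed in: The roller gap is the blade's thickness (2.8 to 4.5 mm) and the gauge stands at rest and released in its stand, upright within 0.1 rad, crossbar on the block (80 to 88 mm high), within 7 mm (across) and 10 mm (along) of the slot's middle (x of far_roller in the frame of roller between 0.0028 and 0.0045 m and x of gauge_bar in the frame of stand between -0.007 and 0.007 m and y of gauge_bar in the frame of stand between -0.01 and 0.01 m and z of gauge_bar in the frame of stand between 0.08 and 0.088 m and angle between gauge's own z axis and vertical below 0.1 rad and linear speed of gauge below 0.02 m/s); the robot touches nothing.
It fails at once if the moving roller is pressed on the gauge with 12 N or more (contact force between gauge and roller above 12 N).
It fails at once if the carton is shoved more than 30 mm or tipped (distance of carton from where it was at the start of the episode above 0.03 m or angle between carton's own z axis and vertical above 0.3 rad).
It fails at once if the jar is shoved more than 30 mm or tipped (distance of jar from where it was at the start of the episode above 0.03 m or angle between jar's own z axis and vertical above 0.3 rad).
It fails at once if the mug is shoved more than 30 mm or tipped (distance of mug from where it was at the start of the episode above 0.03 m or angle between mug's own z axis and vertical above 0.3 rad).
It also fails if it takes over 70 s, if anything falls off the work surface, if the arm or the gripper's body presses on something with over 40 N, if the wrist force passes 120 N, or if a joint passes its speed limit or range.

## Working session

There is one attempt and no reset: what is moved stays moved. The work goes in short steps, Python scripts to look and compute and a tool call to move; the robot and the scene stay as the last step left them, time stands still between calls to the robot, and variables do not carry over. Pictures are saved under pics/ and viewed, and the job is handed in when it is done.

Besides the shell and the picture viewer there is one more tool, called as name([rows], argument=value, ...), one row to a line, values as JSON. drive_tool: Moves the arm, as the interface text tells. Its arguments: {"type":"object","properties":{"dp":{"type":"array"},"roll":{"type":"array"},"fingers":{"type":"array"},"force":{"type":"number"}},"required":["dp","roll","fingers"]}

```bash
mkdir -p pics; ls; python3 - <<'E'
from plant import *
import cv2
print(get_obs())
for n in ("scene","top"):
    s=snapshot(n); cv2.imwrite(f"pics/{n}0.png",s["img"][:,:,::-1]); print(n,{k:v for k,v in s.items() if k!="img"})
    for t in ("mill","roller","thumb_plate","gap_mouth","stand","gauge","gauge_grip","gauge_bar","carton","jar","mug"):
        print(t,[(d["centre"],round(d["score"],2)) for d in tip_of(s,t)][:4])
E
```

```text
pics
{'t': 0.0, 'joint_pos': array([-1.37873084e+00,  9.18694678e-02,  1.23187151e+00,  4.82801350e-06,
        1.81981273e+00, -5.67047822e-02]), 'dq': array([ 9.36116471e-04, -1.46509105e-03,  5.95348313e-04,  7.63655764e-04,
        5.81192074e-05, -1.68420393e-04]), 'effort': array([-3.29969553e-03, -4.58730125e+01, -4.18036509e+01, -4.40753101e-04,
        1.14817693e-02, -1.85918566e-06]), 'ee_pos': array([ 0.14767048, -0.581253  ,  0.23015264]), 'ee_rot': array([-9.78439725e-04,  9.92273587e-01,  1.24065171e-01, -6.39769432e-05]), 'contact_force': array([0.57241008, 0.12269666, 0.36508223]), 'wrist_torque': array([ 0.00694883, -0.00616374,  0.04117894]), 'finger_gap': 0.08527468837400655}
scene {'vfov': 47.001462568984046, 'cx': 324.6373701688217, 'cy': 239.57751359292698, 'eye': array([0.94147625, 0.40749639, 1.10916273]), 'orientation': array([0.35524272, 0.09084641, 0.23989614, 0.89888786]), 'shot': 1}
mill [([458.7, 285.1], 0.87), ([364.2, 320.1], 0.62)]
roller [([367.4, 314.3], 0.84)]
thumb_plate [([482.9, 229.9], 0.65)]
gap_mouth [([469.1, 261.1], 0.75), ([367.8, 298.8],
[... 398 characters left out ...]
492233265, 'eye': array([ 0.47213942, -0.01356252,  1.12100391]), 'orientation': array([ 0.70966152,  0.02365777, -0.03114609, -0.70345629]), 'shot': 2}
mill [([217.3, 313.9], 0.68), ([254.6, 232.2], 0.56), ([247.9, 227.0], 0.33)]
roller [([252.5, 239.3], 0.74), ([220.4, 313.2], 0.55)]
thumb_plate [([254.5, 266.8], 0.53), ([218.6, 350.3], 0.47)]
gap_mouth [([248.6, 227.4], 0.87), ([208.9, 316.5], 0.78)]
stand [([375.9, 225.0], 0.78)]
gauge [([380.0, 222.8], 0.65), ([386.4, 171.9], 0.45)]
gauge_grip [([379.9, 220.6], 0.75), ([389.3, 172.5], 0.6)]
gauge_bar [([385.9, 172.9], 0.74), ([378.1, 224.3], 0.58)]
carton [([159.5, 214.3], 0.59)]
jar [([299.5, 170.1], 0.89)]
mug [([463.5, 231.8], 0.82)]
```

View pics/scene0.png

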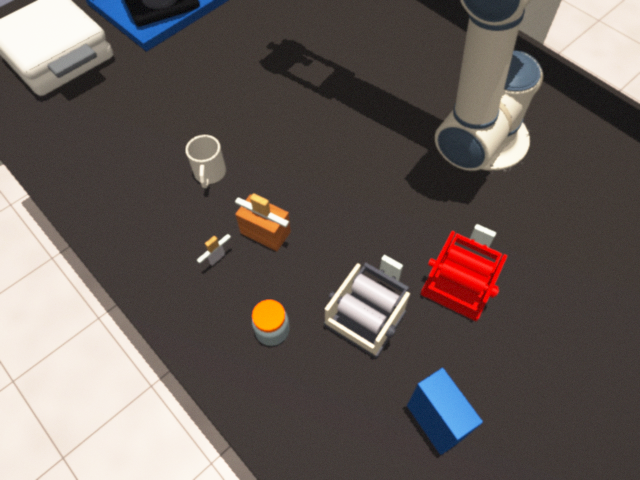

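View pics/top0.png

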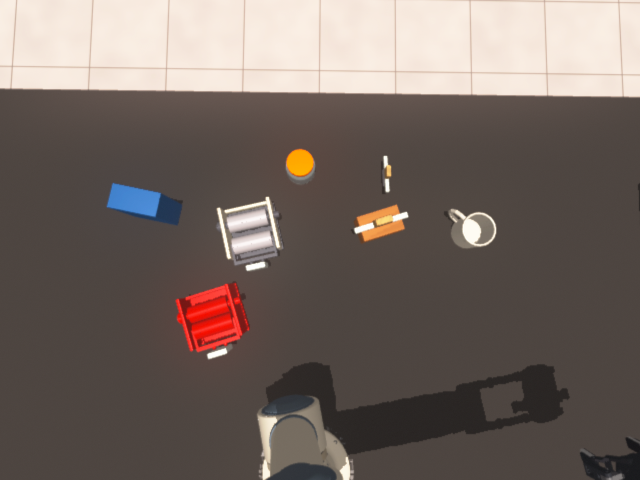

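```bash
cat > h.py <<'E'
import numpy as np, cv2
from scipy.spatial.transform import Rotation as R
def rot(s):
    q=s["orientation"]; return R.from_quat([q[1],q[2],q[3],q[0]]).as_matrix()
def foc(s): return 240/np.tan(np.radians(s["vfov"])/2)
def proj(s,P):
    P=np.atleast_2d(P); c=(P-s["eye"])@rot(s); f=foc(s)
    return np.stack([s["cx"]+f*c[:,0]/-c[:,2], s["cy"]-f*c[:,1]/-c[:,2]],1)
def ray(s,uv):
    f=foc(s); d=np.array([(uv[0]-s["cx"])/f,-(uv[1]-s["cy"])/f,-1.]); return rot(s)@d
def onz(s,uv,z):
    d=ray(s,uv); return s["eye"]+d*(z-s["eye"][2])/d[2]
def crop(s,c,w,h,k,name,pts=None):
    u0,v0=int(c[0]-w/2),int(c[1]-h/2)
    im=cv2.resize(s["img"][v0:v0+h,u0:u0+w,::-1],None,fx=k,fy=k,interpolation=cv2.INTER_CUBIC)
    if pts is not None:
        for p in pts: cv2.circle(im,(int((p[0]-u0+.5)*k),int((p[1]-v0+.5)*k)),2,(0,255,0),-1)
    cv2.imwrite(name,im); return u0,v0
def save(s,n): np.save(n,s,allow_pickle=True)
def load(n): return np.load(n,allow_pickle=True).item()
E
python3 - <<'E'
from h import *; from plant import *
for n in ("scene","top"):
    s=snapshot(n); save(s,n+"0.npy")
a=load("scene0.npy");b=load("top0.npy")
print(crop(a,(365,307),100,100,6,"pics/mA.png"),crop(b,(250,230),80,90,6,"pics/mB.png"))
print(crop(a,(260,222),80,80,6,"pics/gA.png"),crop(b,(380,223),80,80,6,"pics/gB.png"))
for n,p,q,z in (("gap",(367.8,298.8),(248.6,227.4),.1),("bar",(257.9,215.5),(378.1,224.3),.084),("grip",(258.5,204.1),(379.9,220.6),.118),("jar",(269.8,332.2),(299.5,170.1),0),("mug",(211.6,169),(463.5,231.8),0),("carton",(435,420.7),(159.5,214.3),0)):
    print(n,onz(a,p,z).round(4),onz(b,q,z).round(4))
E
```

```text
(315, 257) (210, 185)
(220, 182) (340, 183)
gap [0.5835 0.1388 0.1   ] [0.5834 0.1383 0.1   ]
bar [ 0.6127 -0.1704  0.084 ] [ 0.5954 -0.1653  0.084 ]
grip [ 0.6041 -0.1727  0.118 ] [ 0.5999 -0.1644  0.118 ]
jar [0.7534 0.0245 0.    ] [0.7441 0.0252 0.    ]
mug [ 0.5824 -0.4032  0.    ] [ 0.5882 -0.3966  0.    ]
carton [0.6357 0.383  0.    ] [0.6257 0.3807 0.    ]
```

```bash
cd pics; python3 -c "
import cv2,numpy as np
for p in 'mg':
    A=cv2.imread(p+'A.png');B=cv2.imread(p+'B.png');h=min(600,max(len(A),len(B)))
    for n,i in (('A',A),('B',B)): print(i.shape)
"
```

```text
(600, 600, 3)
(540, 480, 3)
(480, 480, 3)
(480, 480, 3)
```

View pics/mA.png

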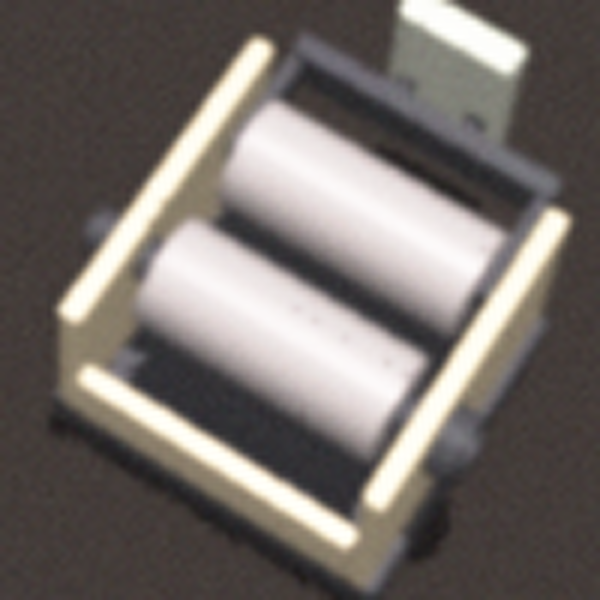

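View pics/mB.png

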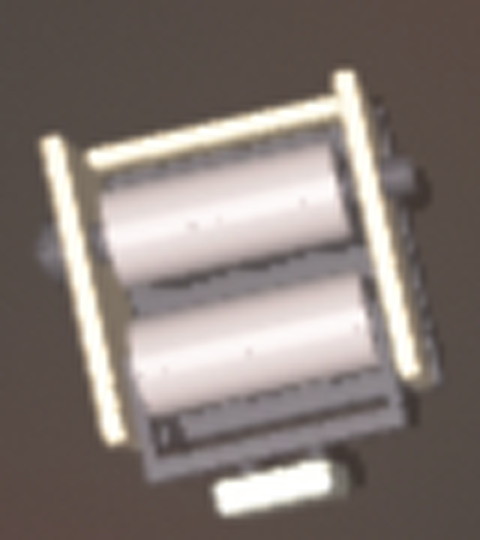

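View pics/gA.png

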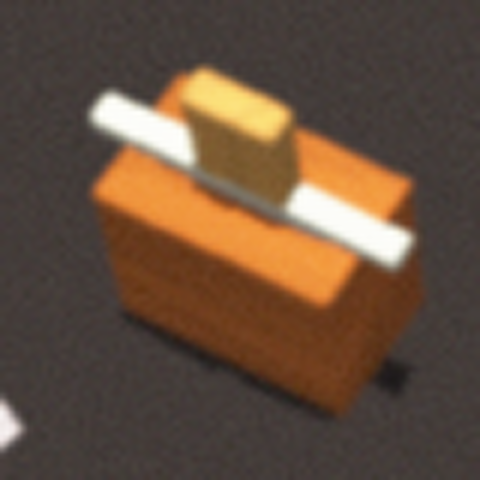

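View pics/gB.png

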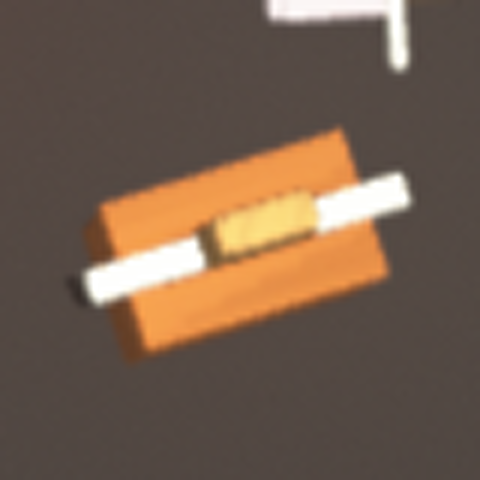

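```bash
cat > fit.py <<'E'
from h import *
from scipy.optimize import least_squares
a=load("scene0.npy");b=load("top0.npy")
def fit(obs,x0):
    # obs list of (cam, off, [(mx,my,mz,(cu,cv))])
    def res(p,full=False):
        c,s_=np.cos(p[2]),np.sin(p[2]); r=[]
        for cam,off,L in obs:
            for mx,my,mz,uv in L:
                P=[p[0]+c*mx-s_*my,p[1]+s_*mx+c*my,mz]
                r+=list(proj(cam,P)[0]-(np.array(uv)/6-.5+np.array(off)))
        return np.array(r)
    o=least_squares(res,x0,loss='soft_l1'); return o.x,res(o.x)
m=.001
T=lambda L,z:[(x*m,y*m,z*m,uv) for x,y,uv in L]
mB=(b,(210,185),T([(64,62,(41,140)),(64,54,(60,135)),(-58,62,(106,445)),(-58,54,(126,438)),(64,-54,(333,74)),(64,-62,(354,70)),(-58,-54,(402,382)),(-58,-62,(422,374))],100))
mA=(a,(315,257),T([(-58,-62,(248,38)),(-58,-54,(273,44)),(64,-62,(60,308)),(64,-54,(82,318)),(-58,54,(545,210)),(-58,62,(570,220)),(64,54,(366,498)),(64,62,(386,508))],100))
sB=(b,(340,183),T([(30,50,(100,207)),(30,-50,(342,128)),(-30,-50,(390,275)),(-30,50,(148,352))],84))
sA=(a,(220,182),T([(-30,-50,(180,75)),(30,-50,(94,190)),(30,50,(330,305)),(-30,50,(413,183))],84))
gB=(b,(340,183),T([(6,65,(83,278)),(-6,65,(93,305)),(6,-65,(402,173)),(-6,-65,(412,203))],92)+T([(8,20,(213,222)),(8,-20,(312,192)),(-8,-20,(318,222)),(-8,20,(222,256))],140))
for n,o,x0 in (("mill",[mA,mB],(.58,.138,.15)),("millA",[mA],(.58,.138,.15)),("millB",[mB],(.58,.138,.15)),("stand",[sA,sB],(.6,-.165,.3)),("standA",[sA],(.6,-.165,.3)),("standB",[sB],(.6,-.165,.3)),("gaugeB",[gB],(.6,-.165,.3))):
    x,r=fit(o,x0); print(n,x.round(4),"rms px",np.sqrt((r**2).mean()).round(2), r.round(1).tolist() if n in("mill","gaugeB") else "")
E
python3 fit.py
```

```text
mill [0.5823 0.1394 0.2348] rms px 0.69 [1.5, -1.2, 0.6, -0.3, 0.1, -0.1, -0.2, 0.3, 1.3, -1.5, 0.6, -1.2, -0.3, -0.7, 0.0, -0.2, -0.1, -0.7, 0.1, -0.6, 0.0, -0.5, 0.1, -0.1, -0.1, -0.7, -0.2, -0.8, -0.2, -1.2, -0.2, -0.7]
millA [0.5838 0.1397 0.2373] rms px 0.63 
millB [0.5808 0.1392 0.2316] rms px 0.2 
stand [ 0.6007 -0.1705  0.3202] rms px 0.42 
standA [ 0.6018 -0.1702  0.321 ] rms px 0.3 
standB [ 0.5996 -0.1706  0.3197] rms px 0.21 
gaugeB [ 0.5991 -0.1703  0.3229] rms px 0.54 [0.4, -0.4, 0.3, -0.1, -0.5, 0.2, -0.5, -0.0, -0.6, -0.4, -0.2, -0.8, 1.1, 0.9, 0.2, 0.7]
```

drive_tool([
  [41,37,0],
  [82,74,0],
  [123,111,0],
  [164,148,0],
  [205,185,0],
  [246,222,0],
  [287,259,0],
  [328,296,0],
], roll=[0,0,0,0,0.03,0.05,0.06,0.073], fingers=[1,1,1,1,1,1,1,1], force=40)

```text
t: 2.3
ee_pos: [0.4769, -0.2842, 0.2315]
ee_rot: [0.0, 0.987, 0.16, 0.0]
contact_force: [0.3, 0.4, 0.5]
finger_gap: 0.0855
```

drive_tool([
  [41,38,-10],
  [82,76,-30],
  [115,106,-50],
  [123,114,-60],
  [123,114,-60],
  [123,114,-60],
], roll=[0,0,0,0,0,0], fingers=[1,1,1,1,1,1])

```text
t: 3.05
ee_pos: [0.5983, -0.1729, 0.1725]
ee_rot: [0.001, 0.987, 0.159, 0.0]
contact_force: [0.6, -0.4, -0.4]
finger_gap: 0.0859
```

```bash
python3 - <<'E'
from h import *; from plant import *
o=get_obs(); print(o["ee_pos"],o["ee_rot"],o["contact_force"])
a=snapshot("scene");b=snapshot("top"); save(a,"scene1.npy");save(b,"top1.npy")
e=o["ee_pos"]
print(crop(a,(260,200),120,100,5,"pics/g1A.png",proj(a,[e])),crop(b,(380,223),120,100,5,"pics/g1B.png",proj(b,[e])))
E
python3 -c "
import cv2,numpy as np
cv2.imwrite('pics/g1.png',cv2.resize(np.vstack([cv2.imread('pics/g1A.png'),cv2.imread('pics/g1B.png')]),None,fx=.6,fy=.6))"
```

```text
[ 0.59829376 -0.17285387  0.17249743] [5.84471020e-04 9.87199051e-01 1.59491230e-01 4.89499811e-04] [ 0.59950085 -0.42777446 -0.44795422]
(200, 150) (320, 173)
```

View pics/g1A.png

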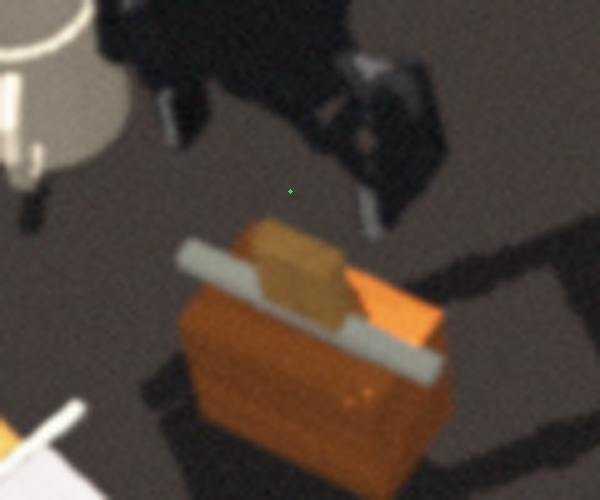

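View pics/g1B.png

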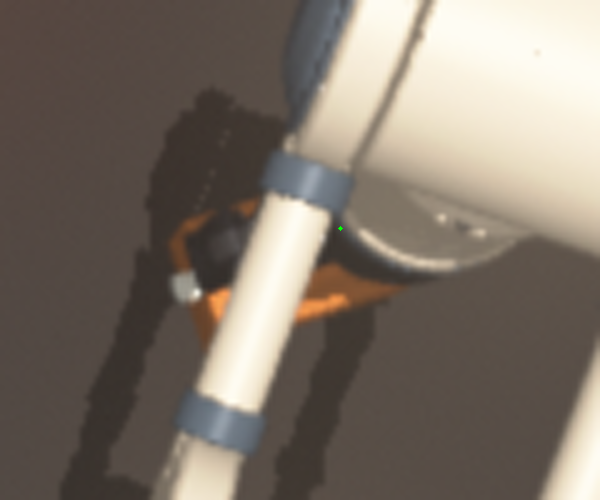

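```bash
python3 - <<'E'
from h import *
a=load("scene1.npy"); e=np.array([.5983,-.1729,.1725]); yaw=.32
c,s=np.cos(yaw),np.sin(yaw)
for dz in (0,.007,.013):
  pts=[]
  for y in (-.057,-.0427,.0427,.057):
    for x in (-.011,.011): pts.append(e+[c*x-s*y,s*x+c*y,dz])
  p=proj(a,pts); print(dz,((p-[200,150]+.5)*5).round(0).tolist())
  crop(a,(260,200),120,100,5,f"pics/f{int(dz*1000)}.png",p)
E
```

```text
0 [[190.0, 120.0], [161.0, 157.0], [218.0, 133.0], [190.0, 171.0], [393.0, 213.0], [365.0, 252.0], [423.0, 227.0], [395.0, 266.0]]
0.007 [[187.0, 110.0], [158.0, 148.0], [216.0, 123.0], [187.0, 161.0], [392.0, 203.0], [364.0, 243.0], [422.0, 217.0], [394.0, 257.0]]
0.013 [[185.0, 101.0], [156.0, 139.0], [214.0, 114.0], [185.0, 152.0], [391.0, 195.0], [362.0, 234.0], [421.0, 209.0], [393.0, 248.0]]
```

View pics/f13.png

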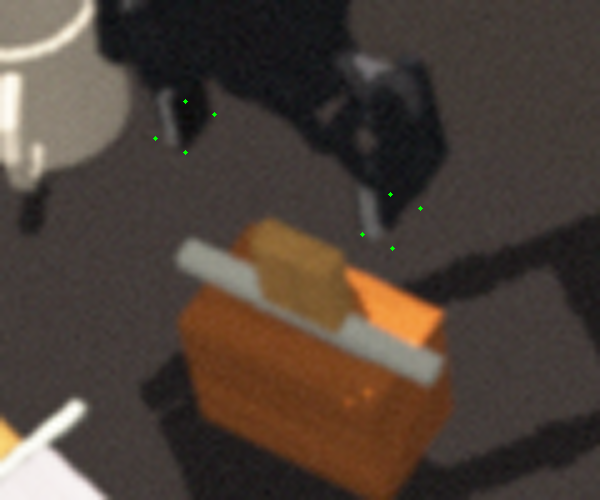

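drive_tool([
  [2,2,-20],
  [2,2,-45],
  [2,2,-62],
  [2,2,-70],
  [2,2,-70],
  [2,2,-70],
], roll=[0,0,0,0,0,0], fingers=[1,1,1,1,0.5,0.2], force=40)

```text
t: 3.9
ee_pos: [0.6012, -0.1697, 0.1024]
ee_rot: [0.0, 0.987, 0.16, 0.001]
contact_force: [-0.3, 0.8, 0.0]
finger_gap: 0.0522
```

drive_tool([
  [0,0,0],
  [0,0,0],
  [0,0,0],
  [0,0,0],
  [0,0,0],
], roll=[0,0,0,0,0], fingers=[0,-0.2,-0.4,-0.6,-1])

```text
t: 4.53
ee_pos: [0.6014, -0.1698, 0.1026]
ee_rot: [0.001, 0.987, 0.16, 0.001]
contact_force: [-0.4, -1.5, 5.1]
finger_gap: 0.0393
```

drive_tool([
  [0,0,3],
  [0,0,15],
  [0,0,35],
  [0,0,60],
  [0,0,90],
  [0,0,115],
  [0,0,125],
  [0,0,125],
], roll=[0,0,0,0,0,0,0,0], fingers=[-1,-1,-1,-1,-1,-1,-1,-1], force=60)

```text
t: 5.52
ee_pos: [0.601, -0.1696, 0.2274]
ee_rot: [0.0, 0.987, 0.16, 0.001]
contact_force: [0.6, -1.0, -2.4]
finger_gap: 0.0393
```

```bash
python3 - <<'E'
from h import *; from plant import *
o=get_obs(); print(o["ee_pos"],o["ee_rot"],o["contact_force"],o["wrist_torque"],o["finger_gap"])
a=snapshot("scene"); save(a,"scene2.npy")
e=o["ee_pos"]
print(crop(a,(250,180),120,120,5,"pics/g2A.png"))
E
```

```text
[ 0.60102947 -0.16961942  0.22739826] [4.18271070e-04 9.87080261e-01 1.60224071e-01 7.94191236e-04] [ 0.61188665 -0.99802482 -2.42736925] [0.03994869 0.04773032 0.01706356] 0.03926309437424279
(190, 120)
```

View pics/g2A.png

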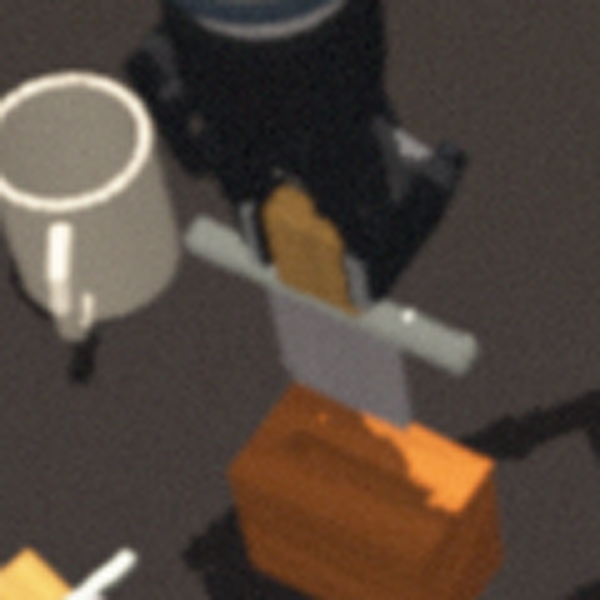

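```bash
cat >> h.py <<'E'
def gauge_pts(o,yaw):
    c,s=np.cos(yaw),np.sin(yaw); m=.001; P=[]
    for hx,hy,z0,z1 in ((6,65,0,8),(8,20,8,56),(2,30,-66,0)):
        for sx in(-1,1):
            for sy in (-1,1):
                for z in (z0,z1): P.append(np.array(o)+[m*(c*sx*hx-s*sy*hy),m*(s*sx*hx+c*sy*hy),m*z])
    return np.array(P)
E
python3 - <<'E'
from h import *
a=load("scene2.npy")
crop(a,(250,180),120,120,5,"pics/g2o.png",proj(a,gauge_pts([.601,-.1696,.209],.3215)))
E
```

```text
(no output)
```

View pics/g2o.png

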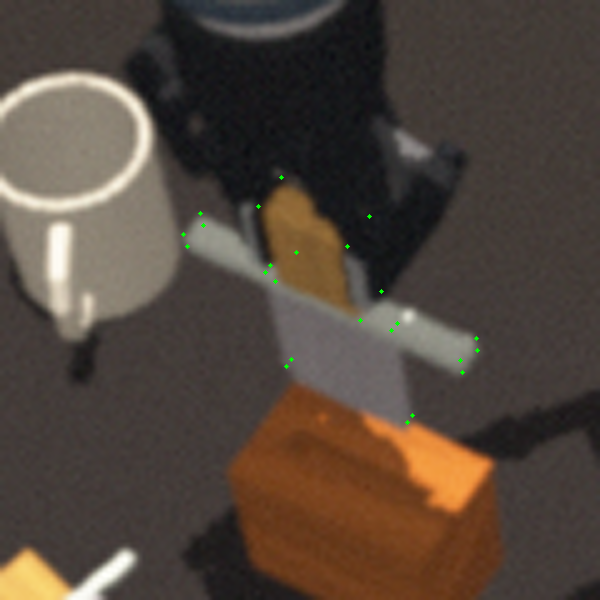

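```bash
cat > cyl.py <<'E'
from h import *
def sil(s,mill,ax,r=.02,z=.075):
    mx,my,yaw=mill; c,sn=np.cos(yaw),np.sin(yaw)
    d=s["eye"][:2]-[mx,my]; ex=c*d[0]+sn*d[1]; ez=s["eye"][2]
    vx,vz=ex-ax,ez-z; D=np.hypot(vx,vz); th=np.arctan2(vz,vx); al=np.arccos(r/D)
    out=[]
    for t in (th-al,th+al):
        px,pz=ax+r*np.cos(t),z+r*np.sin(t)
        out.append(proj(s,[[mx+c*px-sn*y,my+sn*px+c*y,pz] for y in (-.046,.046)]))
    return out  # first: +x side tangent, second: -x side
if __name__=="__main__":
    a=load("scene0.npy");b=load("top0.npy")
    for s,off,mill,lab in ((a,(315,257),(.5838,.1397,.236),"A"),(b,(210,185),(.5808,.1392,.233),"B")):
        for nm,axs in (("far",[.02,.024,.028,.032]),("mov",[-.028,-.0295,-.031])):
            for ax in axs:
                print(lab,nm,ax,[((l-off+.5)*6).round(0).tolist() for l in sil(s,mill,ax)])
E
python3 cyl.py
```

```text
A far 0.02 [[[139.0, 314.0], [374.0, 456.0]], [[199.0, 212.0], [435.0, 351.0]]]
A far 0.024 [[[133.0, 323.0], [367.0, 466.0]], [[193.0, 221.0], [429.0, 361.0]]]
A far 0.028 [[[126.0, 332.0], [361.0, 475.0]], [[187.0, 230.0], [422.0, 370.0]]]
A far 0.032 [[[120.0, 341.0], [355.0, 485.0]], [[181.0, 239.0], [416.0, 380.0]]]
A mov -0.028 [[[215.0, 205.0], [447.0, 343.0]], [[274.0, 105.0], [506.0, 239.0]]]
A mov -0.0295 [[[217.0, 202.0], [449.0, 339.0]], [[276.0, 101.0], [509.0, 236.0]]]
A mov -0.031 [[[220.0, 199.0], [451.0, 336.0]], [[278.0, 98.0], [511.0, 233.0]]]
B far 0.02 [[[333.0, 147.0], [105.0, 198.0]], [[356.0, 245.0], [129.0, 297.0]]]
B far 0.024 [[[330.0, 137.0], [103.0, 188.0]], [[353.0, 236.0], [127.0, 287.0]]]
B far 0.028 [[[328.0, 128.0], [101.0, 179.0]], [[351.0, 226.0], [125.0, 277.0]]]
B far 0.032 [[[326.0, 118.0], [99.0, 169.0]], [[349.0, 216.0], [123.0, 267.0]]]
B mov -0.028 [[[359.0, 264.0], [131.0, 316.0]], [[381.0, 363.0], [154.0, 414.0]]]
B mov -0.0295 [[[360.0, 268.0], [132.0, 319.0]], [[382.0, 367.0], [155.0, 418.0]]]
B mov -0.031 [[[360.0, 272.0], [132.0, 323.0]], [[383.0, 370.0], [155.0, 422.0]]]
```

drive_tool([
  [-2,25,0],
  [-5,70,0],
  [-8,120,0],
  [-12,170,0],
  [-15,220,0],
  [-19,270,0],
  [-21,300,0],
  [-21.5,308,0],
], roll=[0,-0.02,-0.04,-0.06,-0.08,-0.087,-0.087,-0.087], fingers=[-1,-1,-1,-1,-1,-1,-1,-1])

```text
t: 6.58
ee_pos: [0.578, 0.1413, 0.225]
ee_rot: [-0.0, 0.993, 0.119, -0.001]
contact_force: [0.3, 0.3, -1.7]
finger_gap: 0.0394
```

drive_tool([
  [0,0,-5],
  [0,0,-15],
  [0,0,-18],
  [0,0,-18],
], roll=[0,0,0,0], fingers=[-1,-1,-1,-1])

```text
t: 7.08
ee_pos: [0.5791, 0.1376, 0.2075]
ee_rot: [0.0, 0.993, 0.117, -0.001]
contact_force: [-0.1, -0.3, -2.6]
finger_gap: 0.0395
```

```bash
python3 - <<'E'
from h import *; from plant import *
o=get_obs(); e=o["ee_pos"]; q=o["ee_rot"]; yaw=2*np.arctan2(q[2],q[1]); print(e,yaw,o["contact_force"],o["finger_gap"])
a=snapshot("scene"); save(a,"scene3.npy");b=snapshot("top");save(b,"top3.npy")
g=gauge_pts(e-[0,0,.0184],yaw)
crop(a,(365,280),110,110,5,"pics/g3A.png",proj(a,g));crop(a,(365,280),110,110,5,"pics/g3Ap.png");crop(b,(250,230),110,110,5,"pics/g3B.png",proj(b,g))
E
```

```text
[0.5791367  0.13763679 0.20754774] 0.23356526358132543 [-0.14786316 -0.33274398 -2.61985414] 0.03945971589781564
```

View pics/g3A.png

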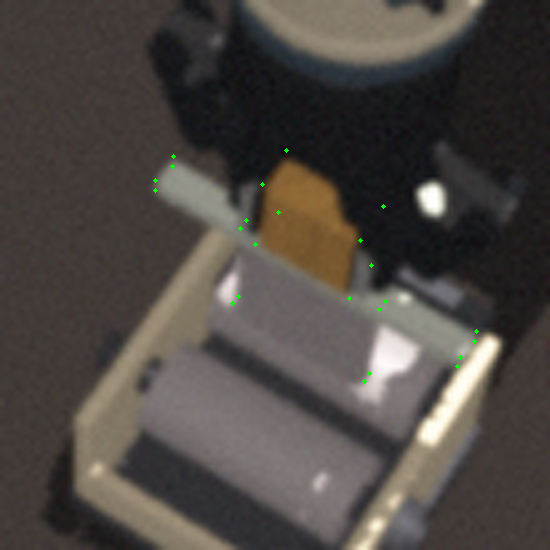

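View pics/g3Ap.png

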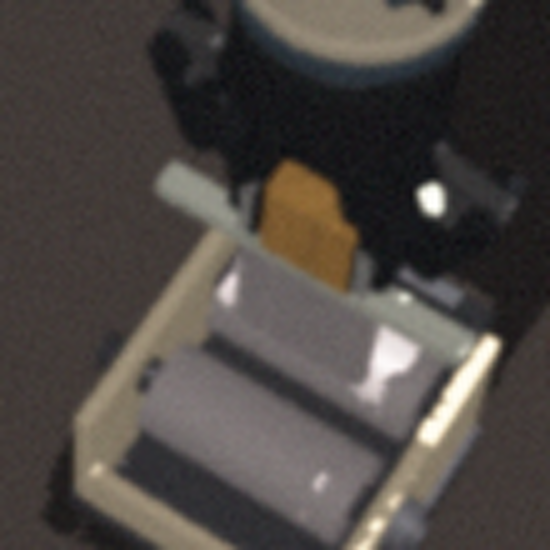

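View pics/g3B.png

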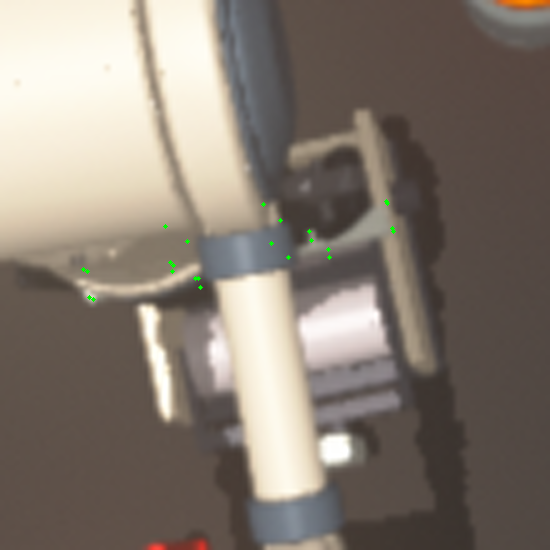

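drive_tool([
  [0,0,-10],
  [0,0,-18],
  [0,0,-24],
  [0,0,-30],
  [0,0,-35],
  [0,0,-40],
  [0,0,-45],
  [0,0,-45],
], roll=[0,0,0,0,0,0,0,0], fingers=[-1,-1,-1,-1,-1,-1,-1,-1])

```text
t: 8.18
ee_pos: [0.579, 0.1384, 0.1626]
ee_rot: [0.0, 0.993, 0.117, -0.0]
contact_force: [0.3, 0.1, -1.4]
finger_gap: 0.0393
```

drive_tool([
  [0,0,-5],
  [0,0,-12],
  [0,0,-19],
  [0,0,-26],
  [0,0,-33],
  [0,0,-38],
  [0,0,-41],
  [0,0,-41],
], roll=[0,0,0,0,0,0,0,0], fingers=[-1,-1,-1,-1,-1,-1,-1,-1])

```text
t: 9.18
ee_pos: [0.5792, 0.1384, 0.1221]
ee_rot: [0.0, 0.993, 0.117, -0.0]
contact_force: [-0.3, 0.1, -1.6]
finger_gap: 0.0393
```

drive_tool([
  [0,0,-1],
  [0,0,-2],
  [0,0,-2],
], roll=[0,0,0], fingers=[-1,-1,-1])

```text
t: 9.55
ee_pos: [0.5793, 0.1384, 0.1203]
ee_rot: [0.0, 0.993, 0.117, 0.0]
contact_force: [-0.8, -0.5, -1.3]
finger_gap: 0.0395
```

drive_tool([
  [0,0,-1],
  [0,0,-1],
  [0,0,-1],
], roll=[0,0,0], fingers=[-1,-1,-1])

```text
t: 9.93
ee_pos: [0.5792, 0.1384, 0.1193]
ee_rot: [0.0, 0.993, 0.117, -0.0]
contact_force: [0.8, 1.0, -1.4]
finger_gap: 0.0394
```

drive_tool([
  [0,0,-0.5],
  [0,0,-1],
  [0,0,-1],
], roll=[0,0,0], fingers=[-1,-1,-1])

```text
t: 10.3
ee_pos: [0.5793, 0.1385, 0.1187]
ee_rot: [0.0, 0.993, 0.117, 0.0]
contact_force: [-1.3, 0.5, 1.1]
finger_gap: 0.0395
```

drive_tool([
  [0,0,0],
  [0,0,0],
  [0,0,0],
  [0,0,0],
  [0,0,0],
  [0,0,0],
], roll=[0,0,0,0,0,0], fingers=[0,0.1,0.3,0.5,0.5,0.5])

```text
t: 11.05
ee_pos: [0.5792, 0.1384, 0.1182]
ee_rot: [0.0, 0.993, 0.117, -0.0]
contact_force: [1.0, -0.2, 0.2]
finger_gap: 0.064
```

```bash
python3 - <<'E'
from h import *; from plant import *
o=get_obs(); e=o["ee_pos"]; print(e,o["contact_force"],o["finger_gap"])
a=snapshot("scene"); save(a,"scene4.npy")
crop(a,(365,290),110,110,5,"pics/g4A.png",proj(a,gauge_pts([.5793,.1386,.1],.2335)))
E
```

```text
[0.57923323 0.13843458 0.11823574] [ 0.95023223 -0.23306402  0.1904657 ] 0.06404660651235507
```

View pics/g4A.png

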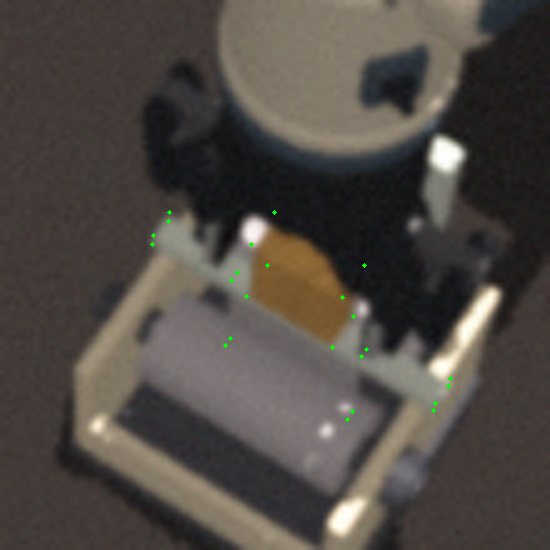

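drive_tool([
  [0,0,5],
  [0,0,25],
  [0,0,50],
  [0,0,70],
  [0,0,75],
], roll=[0,0,0,0,0], fingers=[0.7,0.7,0.7,0.7,0.7])

```text
t: 11.72
ee_pos: [0.5801, 0.1386, 0.1963]
ee_rot: [-0.0, 0.993, 0.117, 0.002]
contact_force: [0.2, 0.7, 0.1]
finger_gap: 0.0724
```

```bash
python3 - <<'E'
from h import *
a=load("scene0.npy");b=load("top0.npy")
for s,off,pts,mill in ((a,(315,257),[(402,4),(526,50),(520,75),(463,37)],(.5838,.1397,.236)),(b,(210,185),[(213,489),(328,460),(334,489),(220,516),(273,488)],(.5808,.1392,.233))):
    for p in pts:
        P=onz(s,np.array(p)/6-.5+off,.12); d=P[:2]-mill[:2]; c,n=np.cos(mill[2]),np.sin(mill[2])
        print(P.round(4),"mill",(c*d[0]+n*d[1]).round(4),(-n*d[0]+c*d[1]).round(4))
E
```

```text
[0.5054 0.0987 0.12  ] mill -0.0858 -0.0216
[0.4877 0.1392 0.12  ] mill -0.0935 0.022
[0.496  0.1442 0.12  ] mill -0.0843 0.0249
[0.4995 0.1214 0.12  ] mill -0.0862 0.0019
[0.4933 0.1417 0.12  ] mill -0.0845 0.0226
[0.5046 0.0986 0.12  ] mill -0.0835 -0.0219
[0.4937 0.0961 0.12  ] mill -0.0947 -0.0218
[0.4832 0.1388 0.12  ] mill -0.095 0.0222
[0.4939 0.1191 0.12  ] mill -0.0892 0.0005
```

```bash
python3 - <<'E'
from h import *
b=load("top0.npy")
for p in ((178,300),(240,284),(250,325),(190,350),(237,352)): print(p,onz(b,p,.1).round(3))
E
```

```text
(178, 300) [0.415 0.296 0.1  ]
(240, 284) [0.452 0.155 0.1  ]
(250, 325) [0.359 0.131 0.1  ]
(190, 350) [0.302 0.265 0.1  ]
(237, 352) [0.298 0.159 0.1  ]
```

drive_tool([
  [-15,-3,0],
  [-40,-9,0],
  [-70,-16,0],
  [-100,-23,0],
  [-113,-27,0],
  [-113,-27,0],
  [-113,-27,0],
], roll=[0,0,0,0,0,0,0], fingers=[0.7,0.5,0,-0.5,-1,-1,-1])

```text
t: 12.6
ee_pos: [0.4668, 0.1116, 0.1931]
ee_rot: [-0.0, 0.993, 0.117, 0.0]
contact_force: [0.8, -0.4, -0.3]
finger_gap: 0.0
```

drive_tool([
  [0,0,-20],
  [0,0,-50],
  [0,0,-80],
  [0,0,-96],
  [0,0,-96],
], roll=[0,0,0,0,0], fingers=[-1,-1,-1,-1,-1])

```text
t: 13.22
ee_pos: [0.4654, 0.1113, 0.0953]
ee_rot: [0.0, 0.993, 0.117, -0.002]
contact_force: [0.6, -0.5, -0.3]
finger_gap: 0.0001
```

```bash
python3 - <<'E'
from h import *; from plant import *
o=get_obs(); e=o["ee_pos"]; print(e,o["contact_force"],o["finger_gap"])
a=snapshot("scene"); save(a,"scene5.npy")
mill=(.5835,.1397,.235)
crop(a,(375,280),130,110,6,"pics/g5A.png",proj(a,[e]))
E
```

```text
[0.46541467 0.11133049 0.0952815 ] [ 0.64399636 -0.51888324 -0.30809345] 0.00011789295933867382
```

View pics/g5A.png

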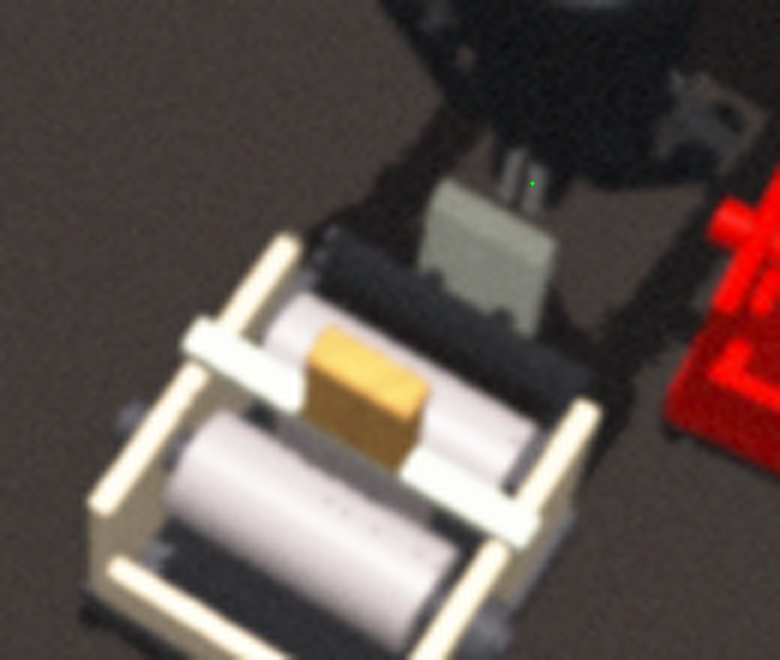

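drive_tool([
  [2,0.5,0],
  [4,1,0],
  [5.8,1.4,0],
  [5.8,1.4,0],
], roll=[0,0,0,0], fingers=[-1,-1,-1,-1])

```text
t: 13.78
ee_pos: [0.4723, 0.1129, 0.0975]
ee_rot: [-0.0, 0.993, 0.117, 0.0]
contact_force: [-1.0, -0.5, 0.2]
finger_gap: 0.0
```

```bash
cat > fm.py <<'E'
from h import *; from plant import *
import sys
n=int(sys.argv[1]) if len(sys.argv)>1 else 4
F=[];W=[]
for i in range(n):
    snapshot("scene"); o=get_obs(); F.append(o["contact_force"]); W.append(o["wrist_torque"])
F=np.array(F); c,s=np.cos(.235),np.sin(.235)
d=o["ee_pos"]-[.5835,.1397,0]
print("t",o["t"],"Fx mill",(F@[c,s,0]).round(1),"mean",(F@[c,s,0]).mean().round(2),"Fy",(F@[-s,c,0]).mean().round(2),"Fz",F[:,2].mean().round(2),"tcp mill mm",(1000*np.array([c*d[0]+s*d[1],-s*d[0]+c*d[1],d[2]])).round(2))
E
python3 fm.py 4
```

```text
t 13.975 Fx mill [ 0.  -0.3 -0.3 -0.6] mean -0.31 Fy 0.17 Fz 0.06 tcp mill mm [-114.68   -0.14   97.26]
```

drive_tool([
  [1,0.2,0],
  [2,0.5,0],
  [3,0.7,0],
  [4,1,0],
  [5,1.2,0],
  [6,1.4,0],
  [6,1.4,0],
], roll=[0,0,0,0,0,0,0], fingers=[-1,-1,-1,-1,-1,-1,-1])

```text
t: 14.85
ee_pos: [0.4781, 0.1143, 0.0973]
ee_rot: [0.0, 0.993, 0.117, -0.0]
contact_force: [0.2, -0.3, 0.8]
finger_gap: -0.0001
```

drive_tool([
  [1,0.2,0],
  [2,0.5,0],
  [2,0.5,0],
], roll=[0,0,0], fingers=[-1,-1,-1])

```text
t: 15.22
ee_pos: [0.4795, 0.1146, 0.0973]
ee_rot: [0.0, 0.993, 0.117, -0.001]
contact_force: [-4.8, -1.3, 3.8]
finger_gap: -0.0004
```

```bash
python3 fm.py 3
```

```text
t 15.375 Fx mill [-5.2 -5.1 -5.3] mean -5.23 Fy -0.52 Fz 2.97 tcp mill mm [-106.88   -0.21   97.29]
```

drive_tool([
  [0.5,0.1,0],
  [1,0.2,0],
  [1.5,0.35,0],
  [1.5,0.35,0],
], roll=[0,0,0,0], fingers=[-1,-1,-1,-1])

```text
t: 15.88
ee_pos: [0.481, 0.1149, 0.0973]
ee_rot: [0.0, 0.993, 0.117, -0.001]
contact_force: [-5.5, -2.6, 3.3]
finger_gap: -0.0002
```

```bash
python3 fm.py 3
```

```text
t 16.025 Fx mill [-5.8 -5.9 -6.1] mean -5.96 Fy -0.51 Fz 2.52 tcp mill mm [-105.44   -0.21   97.28]
```

drive_tool([
  [0.5,0.1,0],
  [1,0.2,0],
  [1.5,0.35,0],
  [2,0.5,0],
  [2,0.5,0],
], roll=[0,0,0,0,0], fingers=[-1,-1,-1,-1,-1])

```text
t: 16.65
ee_pos: [0.483, 0.1154, 0.0973]
ee_rot: [0.0, 0.993, 0.117, -0.001]
contact_force: [-4.3, -2.3, 3.5]
finger_gap: -0.0003
```

```bash
python3 fm.py 2; python3 - <<'E'
from h import *; from plant import *
a=snapshot("scene"); crop(a,(365,290),130,110,6,"pics/g6A.png")
E
```

```text
t 16.75 Fx mill [-5.1 -5.8] mean -5.43 Fy -0.44 Fz 3.38 tcp mill mm [-103.38   -0.2    97.27]
```

View pics/g6A.png

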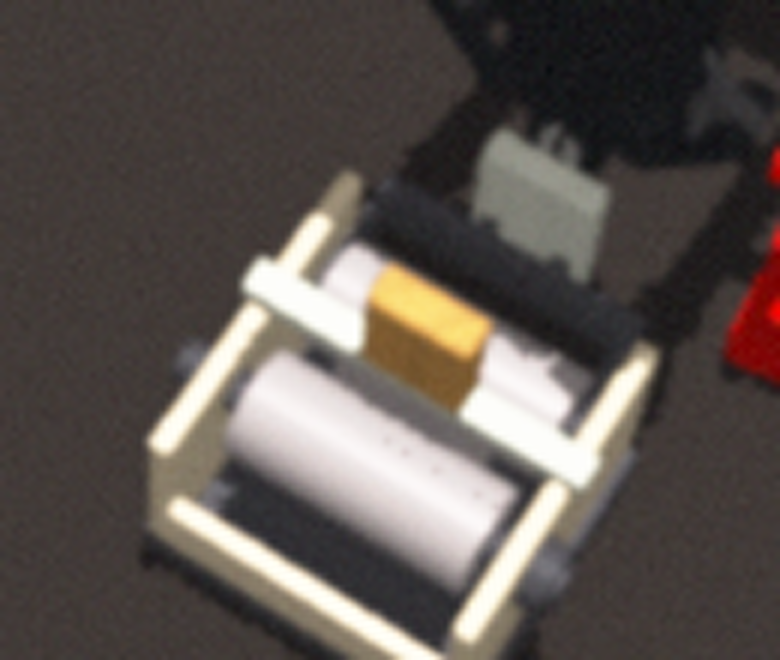

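drive_tool([
  [0.5,0.1,0],
  [1,0.25,0],
  [1,0.25,0],
], roll=[0,0,0], fingers=[-1,-1,-1])

```text
t: 17.18
ee_pos: [0.484, 0.1157, 0.0973]
ee_rot: [0.0, 0.993, 0.117, -0.001]
contact_force: [-5.2, -2.5, 3.0]
finger_gap: 0.0001
```

drive_tool([
  [0.3,0.07,0],
  [0.6,0.14,0],
  [0.6,0.14,0],
], roll=[0,0,0], fingers=[-1,-1,-1])

```text
t: 17.55
ee_pos: [0.4845, 0.1158, 0.0973]
ee_rot: [0.0, 0.993, 0.117, -0.001]
contact_force: [-5.8, -2.0, 3.4]
finger_gap: 0.0005
```

```bash
python3 fm.py 2
```

```text
t 17.65 Fx mill [-6.5 -5.6] mean -6.04 Fy -0.56 Fz 2.95 tcp mill mm [-101.84   -0.21   97.27]
```

drive_tool([
  [0.3,0.07,0],
  [0.6,0.14,0],
  [0.6,0.14,0],
], roll=[0,0,0], fingers=[-1,-1,-1])

```text
t: 18.02
ee_pos: [0.4851, 0.1159, 0.0973]
ee_rot: [0.0, 0.993, 0.117, -0.001]
contact_force: [-6.0, -1.8, 3.2]
finger_gap: 0.0001
```

drive_tool([
  [0.3,0.07,0],
  [0.5,0.12,0],
  [0.5,0.12,0],
], roll=[0,0,0], fingers=[-1,-1,-1])

```text
t: 18.4
ee_pos: [0.4856, 0.116, 0.0973]
ee_rot: [0.0, 0.993, 0.117, -0.001]
contact_force: [-6.1, -1.2, 3.3]
finger_gap: -0.0
```

```bash
python3 fm.py 2;  python3 - <<'E'
from h import *; from plant import *
a=snapshot("scene"); crop(a,(365,290),130,110,6,"pics/g7A.png")
E
```

```text
t 18.5 Fx mill [-7.  -6.2] mean -6.61 Fy -1.05 Fz 3.62 tcp mill mm [-100.74   -0.22   97.29]
```

View pics/g7A.png

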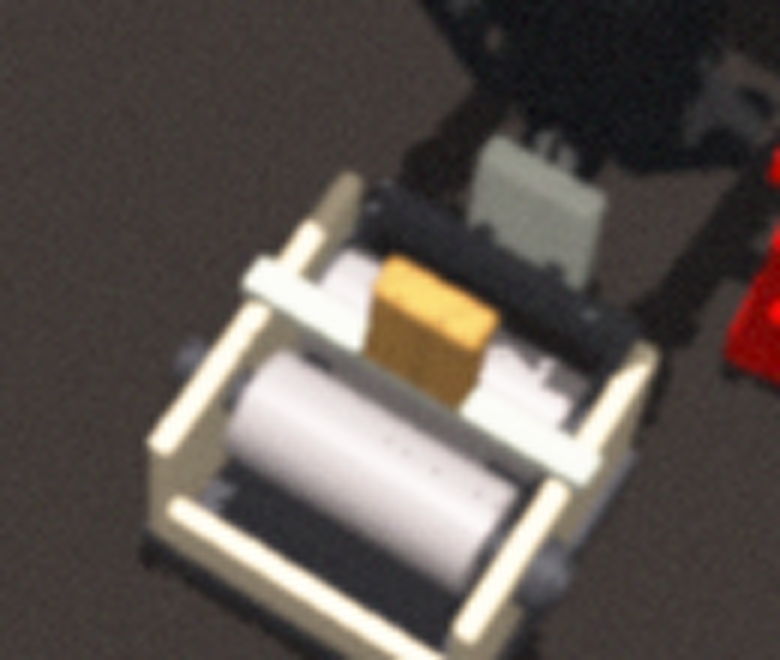

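drive_tool([
  [0.3,0.07,0],
  [0.6,0.14,0],
  [0.6,0.14,0],
], roll=[0,0,0], fingers=[-1,-1,-1])

```text
t: 18.92
ee_pos: [0.4861, 0.1162, 0.0973]
ee_rot: [0.0, 0.993, 0.117, -0.001]
contact_force: [-7.0, -2.5, 3.3]
finger_gap: 0.0001
```

```bash
python3 fm.py 3
```

```text
t 19.075 Fx mill [-6.4 -5.  -6.3] mean -5.92 Fy -0.8 Fz 3.16 tcp mill mm [-100.13   -0.21   97.3 ]
```

drive_tool([
  [0.3,0.07,0],
  [0.6,0.14,0],
  [0.6,0.14,0],
], roll=[0,0,0], fingers=[-1,-1,-1])

```text
t: 19.45
ee_pos: [0.4868, 0.1163, 0.0973]
ee_rot: [0.0, 0.993, 0.117, -0.001]
contact_force: [-6.1, -1.3, 2.2]
finger_gap: -0.0002
```

```bash
python3 fm.py 3
```

```text
t 19.6 Fx mill [-6.7 -5.7 -7.4] mean -6.61 Fy -0.66 Fz 3.63 tcp mill mm [-99.54  -0.23  97.3 ]
```

drive_tool([
  [0.3,0.07,0],
  [0.6,0.14,0],
  [0.6,0.14,0],
], roll=[0,0,0], fingers=[-1,-1,-1])

```text
t: 19.98
ee_pos: [0.4873, 0.1165, 0.0973]
ee_rot: [0.0, 0.993, 0.117, -0.001]
contact_force: [-6.3, -2.7, 2.8]
finger_gap: 0.0001
```

```bash
python3 fm.py 3;  python3 - <<'E'
from h import *; from plant import *
a=snapshot("scene"); crop(a,(365,290),130,110,6,"pics/g8A.png")
E
```

```text
t 20.125 Fx mill [-7.2 -7.1 -6.6] mean -6.96 Fy -1.04 Fz 3.2 tcp mill mm [-98.93  -0.22  97.3 ]
```

View pics/g8A.png

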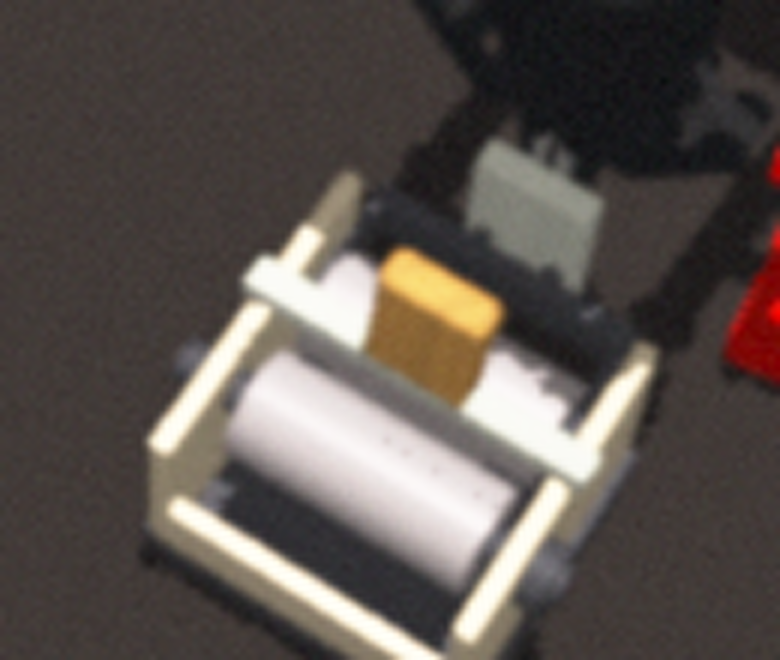

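drive_tool([
  [0.2,0.05,0],
  [0.4,0.1,0],
  [0.4,0.1,0],
], roll=[0,0,0], fingers=[-1,-1,-1])

```text
t: 20.55
ee_pos: [0.4877, 0.1165, 0.0973]
ee_rot: [0.0, 0.993, 0.117, -0.001]
contact_force: [-5.8, -2.9, 2.9]
finger_gap: -0.0001
```

```bash
python3 fm.py 3
```

```text
t 20.7 Fx mill [-6.9 -7.3 -6.9] mean -7.02 Fy -0.37 Fz 3.21 tcp mill mm [-98.56  -0.22  97.28]
```

drive_tool([
  [0.2,0.05,0],
  [0.4,0.1,0],
  [0.4,0.1,0],
], roll=[0,0,0], fingers=[-1,-1,-1])

```text
t: 21.08
ee_pos: [0.4879, 0.1166, 0.0973]
ee_rot: [0.0, 0.993, 0.117, -0.001]
contact_force: [-7.3, -2.1, 3.8]
finger_gap: 0.0002
```

```bash
python3 fm.py 3;  python3 - <<'E'
from h import *; from plant import *
a=snapshot("scene"); save(a,"scene9.npy"); crop(a,(365,290),130,110,6,"pics/g9A.png")
E
```

```text
t 21.225 Fx mill [-8.3 -8.8 -7.8] mean -8.3 Fy -0.9 Fz 3.66 tcp mill mm [-98.35  -0.23  97.29]
```

View pics/g9A.png

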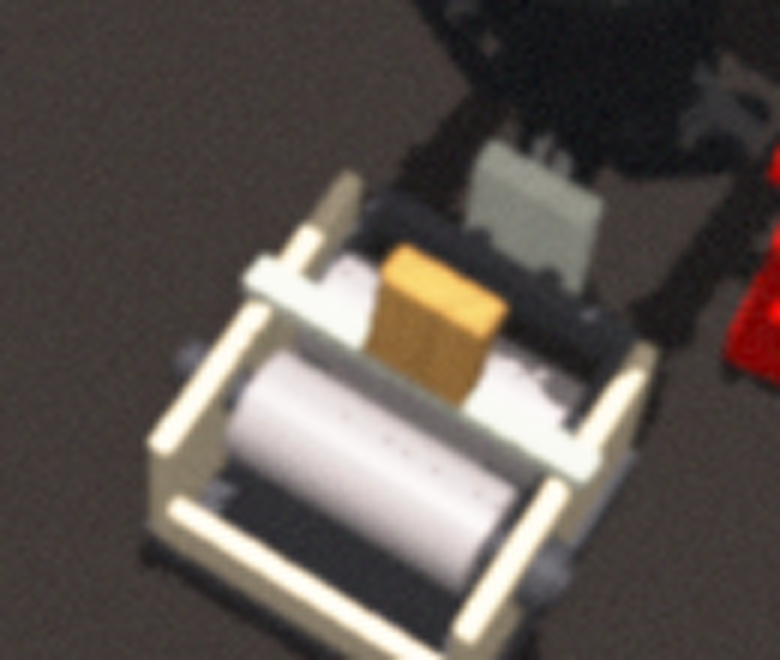

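```bash
python3 - <<'E'
from h import *
a=load("scene9.npy"); c,s=np.cos(.235),np.sin(.235); M=np.array([.5835,.1397,0])
def g(bx,by,th,zz=.1):
    P=[];m=.001
    for hx,hy,z in ((6,65,8),(8,20,56)):
        for sx in(-1,1):
            for sy in (-1,1):
                x,z2=sx*hx*m,z*m
                X=bx+x*np.cos(th)+z2*np.sin(th); Z=zz-x*np.sin(th)+z2*np.cos(th); Y=by+sy*hy*m
                P.append(M+[c*X-s*Y,s*X+c*Y,Z])
    return np.array(P)
for th in (0,-.05,-.1,-.15):
    crop(a,(365,290),130,110,6,f"pics/t{int(-th*100)}.png",proj(a,g(-.004,0,th,.1+.006*abs(th))))
    print(th,((proj(a,g(-.004,0,th))-[300,235]+.5)*6).round(0)[4:].tolist())
E
```

```text
0 [[388.0, 256.0], [497.0, 319.0], [362.0, 294.0], [471.0, 358.0]]
-0.05 [[393.0, 250.0], [501.0, 313.0], [367.0, 287.0], [475.0, 351.0]]
-0.1 [[397.0, 245.0], [505.0, 307.0], [371.0, 280.0], [480.0, 343.0]]
-0.15 [[402.0, 239.0], [509.0, 302.0], [376.0, 273.0], [485.0, 336.0]]
```

View pics/t10.png

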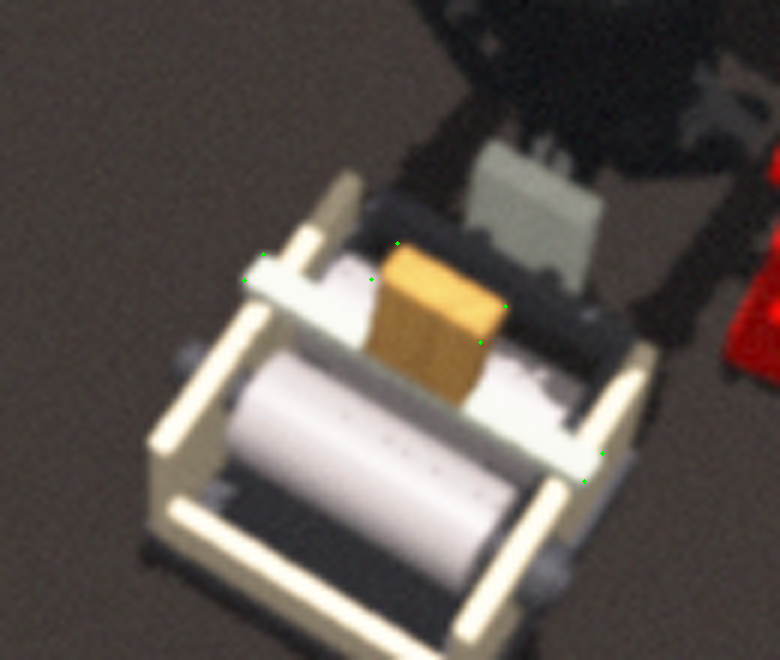

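drive_tool([
  [-2,-0.5,0],
  [-6,-1.4,0],
  [-6,-1.4,20],
  [-6,-1.4,43],
  [-6,-1.4,47],
  [15,3.6,47],
  [35,8.4,47],
  [48.6,11.6,47],
], roll=[0,0,0,0,0,0,0,0], fingers=[-1,-1,-1,-1,-1,-1,-1,-1])

```text
t: 22.28
ee_pos: [0.5381, 0.1287, 0.1439]
ee_rot: [-0.0, 0.993, 0.117, -0.0]
contact_force: [-0.3, -0.0, -0.3]
finger_gap: -0.0002
```

```bash
python3 fm.py 2;  python3 - <<'E'
from h import *; from plant import *
a=snapshot("scene"); save(a,"scene10.npy"); crop(a,(365,290),130,110,6,"pics/g10A.png")
E
```

```text
t 22.375 Fx mill [-1.6 -0.2] mean -0.92 Fy -0.51 Fz -0.41 tcp mill mm [-46.73  -0.19 143.66]
```

View pics/g10A.png

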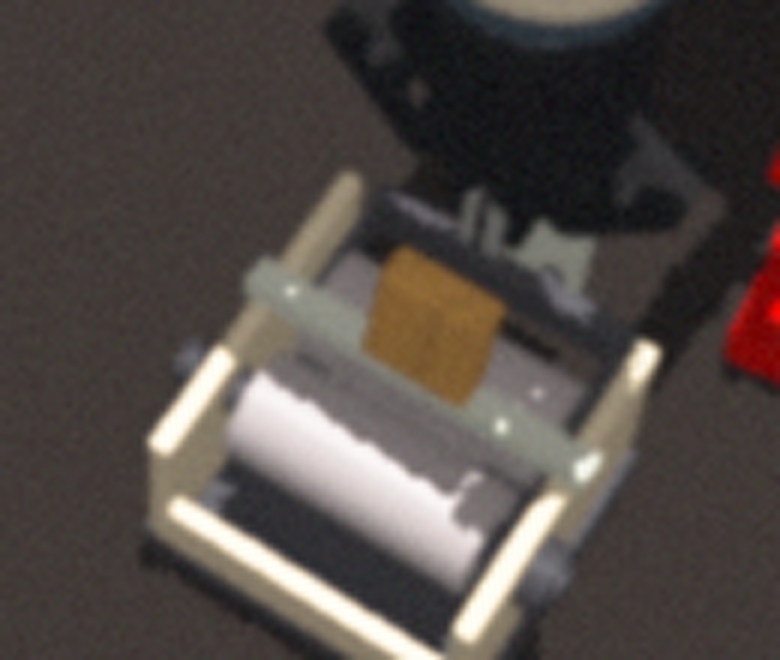

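drive_tool([
  [5,1.2,0],
  [10,2.4,0],
  [13,3.1,0],
  [15,3.6,0],
  [16.5,4,0],
  [18,4.3,0],
  [19,4.5,0],
  [20,4.8,0],
], roll=[0,0,0,0,0,0,0,0], fingers=[-1,-1,-1,-1,-1,-1,-1,-1])

```text
t: 23.42
ee_pos: [0.5575, 0.1333, 0.1443]
ee_rot: [-0.0, 0.993, 0.117, -0.0]
contact_force: [-0.2, -0.3, 0.0]
finger_gap: 0.0001
```

drive_tool([
  [1,0.2,0],
  [2,0.5,0],
  [3,0.7,0],
  [3,0.7,0],
], roll=[0,0,0,0], fingers=[-1,-1,-1,-1])

```text
t: 23.92
ee_pos: [0.5605, 0.134, 0.1442]
ee_rot: [0.0, 0.993, 0.117, 0.0]
contact_force: [-0.1, -0.8, -0.9]
finger_gap: 0.0002
```

```bash
python3 fm.py 2;  python3 - <<'E'
from h import *; from plant import *
a=snapshot("scene"); save(a,"scene11.npy"); crop(a,(365,290),130,110,6,"pics/g11A.png")
E
```

```text
t 24.025 Fx mill [ 0.7 -0.5] mean 0.11 Fy -0.31 Fz 0.18 tcp mill mm [-23.76  -0.19 144.25]
```

View pics/g11A.png

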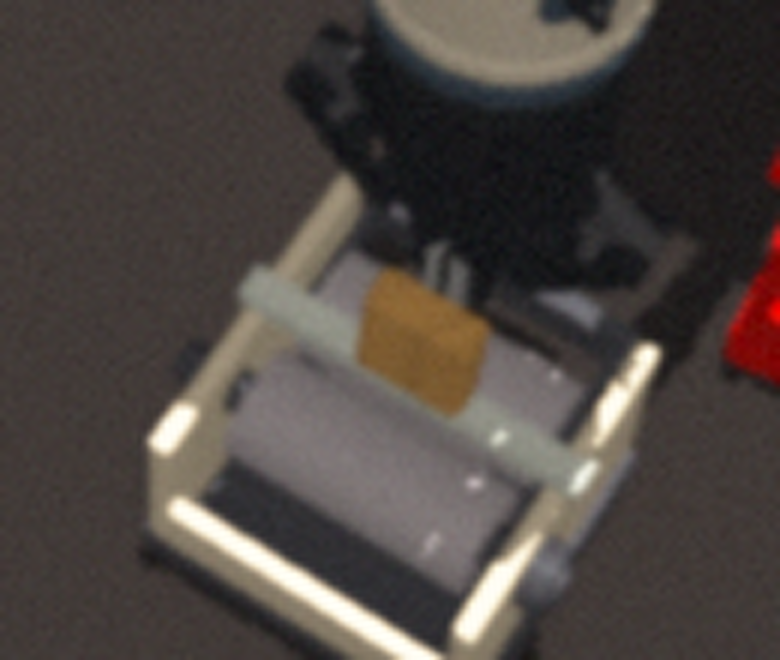

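drive_tool([
  [1,0.2,0],
  [2,0.5,0],
  [3,0.7,0],
  [3,0.7,0],
], roll=[0,0,0,0], fingers=[-1,-1,-1,-1])

```text
t: 24.58
ee_pos: [0.5635, 0.1347, 0.1443]
ee_rot: [0.0, 0.993, 0.117, 0.0]
contact_force: [-1.1, 0.4, -0.5]
finger_gap: 0.0
```

```bash
python3 fm.py 2;  cat > tilt.py <<'E'
from h import *; from plant import *
import sys
c,s=np.cos(.235),np.sin(.235); M=np.array([.5835,.1397,0])
def g(bx,by,th,zz=.1):
    P=[];m=.001
    for hx,hy,z in ((6,65,8),(6,65,0),(8,20,56),(8,20,8)):
        for sx in(-1,1):
            for sy in (-1,1):
                x,z2=sx*hx*m,z*m
                X=bx+x*np.cos(th)+z2*np.sin(th); Z=zz-x*np.sin(th)+z2*np.cos(th); Y=by+sy*hy*m
                P.append(M+[c*X-s*Y,s*X+c*Y,Z])
    return np.array(P)
if __name__=="__main__":
    n,bx,th=sys.argv[1],float(sys.argv[2]),float(sys.argv[3])
    a=snapshot("scene"); save(a,f"{n}.npy")
    crop(a,(365,290),130,110,6,f"pics/{n}.png",proj(a,g(bx,-.001,th)))
E
python3 tilt.py g12 -.0007 0
```

```text
t 24.675 Fx mill [0.6 0.2] mean 0.41 Fy 0.14 Fz -0.45 tcp mill mm [-20.66  -0.19 144.26]
```

View pics/g12.png

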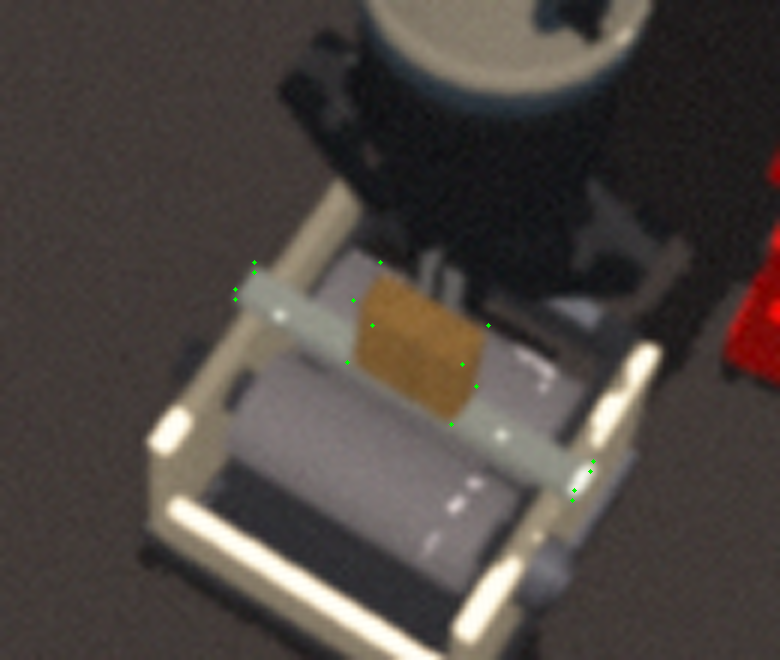

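```bash
python3 - <<'E'
from tilt import *
a=load("scene5.npy"); b=load("g12.npy")
A=proj(a,g(-.004,-.001,0)); B=proj(b,g(-.0007,-.001,0))
crop(a,(362,285),66,50,9,"pics/c1.png",A); crop(b,(362,285),66,50,9,"pics/c2.png",B)
cv2.imwrite("pics/c.png",np.hstack([cv2.imread("pics/c1.png"),cv2.imread("pics/c2.png")])[:, :1188]) 
i=cv2.imread("pics/c.png"); cv2.imwrite("pics/c.png",cv2.resize(np.vstack([i[:,:594],i[:,594:]]),None,fx=.66,fy=.66))
E
```

```text
(no output)
```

View pics/c.png

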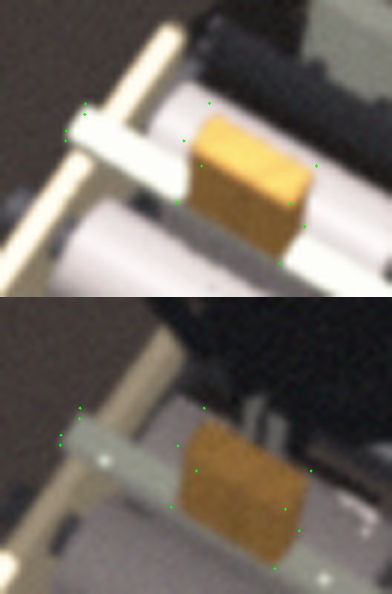

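drive_tool([
  [-3,-0.7,0],
  [-15,-3.6,0],
  [-35,-8.4,0],
  [-60,-14.4,0],
  [-83,-19.9,0],
  [-84,-20.1,0],
  [-84,-20.1,-25],
  [-84,-20.1,-46],
], roll=[0,0,0,0,0,0,0,0], fingers=[-1,-1,-1,-1,-1,-1,-1,-1])

```text
t: 25.72
ee_pos: [0.4798, 0.1146, 0.0978]
ee_rot: [-0.0, 0.993, 0.117, 0.001]
contact_force: [-0.2, -0.1, -1.0]
finger_gap: -0.0
```

drive_tool([
  [0,0,-1],
  [0,0,-1],
  [1,0.2,-1],
  [2,0.5,-1],
  [3,0.7,-1],
  [4,1,-1],
  [5,1.2,-1],
  [5,1.2,-1],
], roll=[0,0,0,0,0,0,0,0], fingers=[-1,-1,-1,-1,-1,-1,-1,-1])

```text
t: 26.72
ee_pos: [0.4845, 0.1158, 0.0972]
ee_rot: [0.0, 0.993, 0.117, -0.0]
contact_force: [-0.7, 0.7, 0.8]
finger_gap: 0.0002
```

```bash
python3 fm.py 2;python3 tilt.py g13 -.0007 0
```

```text
t 26.825 Fx mill [ 0.1 -0.9] mean -0.4 Fy 0.08 Fz 0.35 tcp mill mm [-101.95   -0.19   97.22]
```

View pics/g13.png

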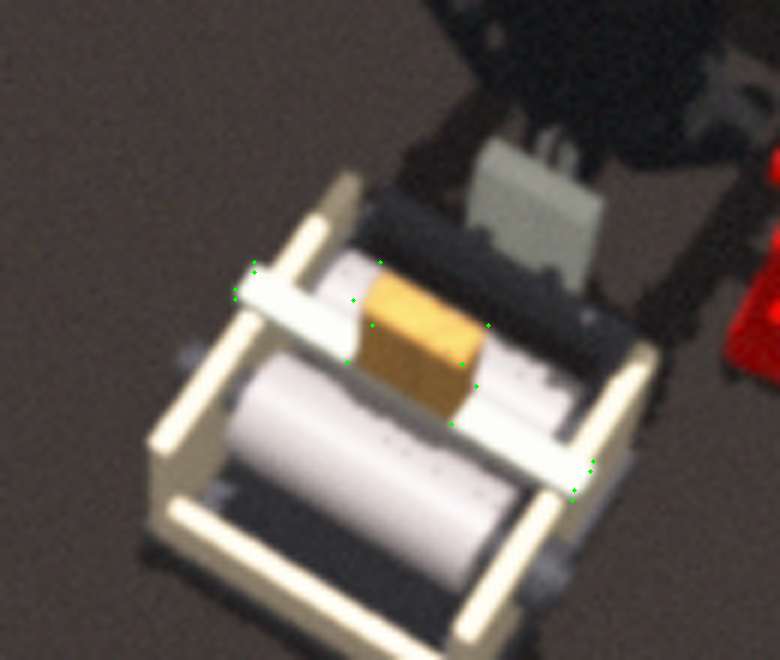

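drive_tool([
  [1,0.2,0],
  [2,0.5,0],
  [3,0.7,0],
  [3,0.7,0],
], roll=[0,0,0,0], fingers=[-1,-1,-1,-1])

```text
t: 27.38
ee_pos: [0.4873, 0.1165, 0.0973]
ee_rot: [0.0, 0.993, 0.117, -0.0]
contact_force: [-1.2, -0.5, 1.0]
finger_gap: -0.0005
```

```bash
python3 fm.py 2
```

```text
t 27.475 Fx mill [-1.2 -1.8] mean -1.5 Fy -0.65 Fz 0.57 tcp mill mm [-98.97  -0.19  97.29]
```

drive_tool([
  [0.3,0.07,0],
  [0.5,0.12,0],
  [0.5,0.12,0],
], roll=[0,0,0], fingers=[-1,-1,-1])

```text
t: 27.85
ee_pos: [0.4876, 0.1165, 0.0973]
ee_rot: [0.0, 0.993, 0.117, -0.0]
contact_force: [-4.2, -1.4, 2.2]
finger_gap: 0.0002
```

```bash
python3 fm.py 3
```

```text
t 28.0 Fx mill [-5.4 -5.1 -5.3] mean -5.27 Fy -0.25 Fz 2.84 tcp mill mm [-98.6   -0.21  97.26]
```

drive_tool([
  [0.2,0.05,0],
  [0.3,0.07,0],
  [0.3,0.07,0],
], roll=[0,0,0], fingers=[-1,-1,-1])

```text
t: 28.38
ee_pos: [0.4878, 0.1166, 0.0973]
ee_rot: [0.0, 0.993, 0.117, -0.001]
contact_force: [-6.5, -1.2, 3.5]
finger_gap: 0.0003
```

```bash
python3 fm.py 3
```

```text
t 28.525 Fx mill [-6.2 -6.1 -6. ] mean -6.13 Fy -0.15 Fz 3.53 tcp mill mm [-98.47  -0.21  97.3 ]
```

drive_tool([
  [0.2,0.05,0],
  [0.3,0.07,0],
  [0.3,0.07,0],
], roll=[0,0,0], fingers=[-1,-1,-1])

```text
t: 28.9
ee_pos: [0.488, 0.1166, 0.0973]
ee_rot: [0.0, 0.993, 0.117, -0.001]
contact_force: [-6.2, -1.9, 3.7]
finger_gap: -0.0001
```

```bash
python3 fm.py 3
```

```text
t 29.05 Fx mill [-6.8 -6.4 -6.4] mean -6.54 Fy 0.15 Fz 3.07 tcp mill mm [-98.22  -0.21  97.27]
```

drive_tool([
  [0.2,0.05,0],
  [0.3,0.07,0],
  [0.3,0.07,0],
], roll=[0,0,0], fingers=[-1,-1,-1])

```text
t: 29.42
ee_pos: [0.4883, 0.1167, 0.0973]
ee_rot: [0.0, 0.993, 0.117, -0.001]
contact_force: [-5.8, -0.2, 3.9]
finger_gap: 0.0
```

```bash
python3 fm.py 3
```

```text
t 29.575 Fx mill [-6.9 -5.8 -5.5] mean -6.08 Fy 0.26 Fz 3.26 tcp mill mm [-97.92  -0.22  97.29]
```

drive_tool([
  [0.2,0.05,0],
  [0.3,0.07,0],
  [0.3,0.07,0],
], roll=[0,0,0], fingers=[-1,-1,-1])

```text
t: 29.95
ee_pos: [0.4884, 0.1167, 0.0973]
ee_rot: [0.0, 0.993, 0.117, -0.001]
contact_force: [-7.3, -1.6, 4.5]
finger_gap: 0.0003
```

```bash
python3 fm.py 3
```

```text
t 30.1 Fx mill [-8.1 -7.6 -7.1] mean -7.59 Fy 0.04 Fz 3.66 tcp mill mm [-97.82  -0.22  97.3 ]
```

drive_tool([
  [0.2,0.05,0],
  [0.3,0.07,0],
  [0.3,0.07,0],
], roll=[0,0,0], fingers=[-1,-1,-1])

```text
t: 30.48
ee_pos: [0.4885, 0.1167, 0.0973]
ee_rot: [0.0, 0.993, 0.117, -0.001]
contact_force: [-7.9, -1.0, 3.8]
finger_gap: -0.0001
```

```bash
python3 fm.py 3
```

```text
t 30.625 Fx mill [-7.9 -8.2 -8.3] mean -8.13 Fy 0.11 Fz 4.01 tcp mill mm [-97.7   -0.21  97.3 ]
```

drive_tool([
  [0.2,0.05,0],
  [0.4,0.1,0],
  [0.4,0.1,0],
], roll=[0,0,0], fingers=[-1,-1,-1])

```text
t: 31.0
ee_pos: [0.4887, 0.1168, 0.0973]
ee_rot: [0.0, 0.993, 0.117, -0.001]
contact_force: [-9.6, -2.3, 5.3]
finger_gap: -0.0
```

```bash
python3 fm.py 3
```

```text
t 31.15 Fx mill [-9.8 -8.8 -9.6] mean -9.43 Fy -0.09 Fz 5.04 tcp mill mm [-97.55  -0.19  97.28]
```

drive_tool([
  [0.2,0.05,0],
  [0.5,0.12,0],
  [0.5,0.12,0],
], roll=[0,0,0], fingers=[-1,-1,-1])

```text
t: 31.52
ee_pos: [0.4888, 0.1169, 0.0973]
ee_rot: [0.0, 0.993, 0.117, -0.002]
contact_force: [-10.7, -2.4, 5.7]
finger_gap: -0.0
```

```bash
python3 fm.py 3; python3 tilt.py g14 -.0007 0
```

```text
t 31.675 Fx mill [-11.  -11.4 -10.8] mean -11.04 Fy -0.11 Fz 5.99 tcp mill mm [-97.39  -0.22  97.28]
```

View pics/g14.png

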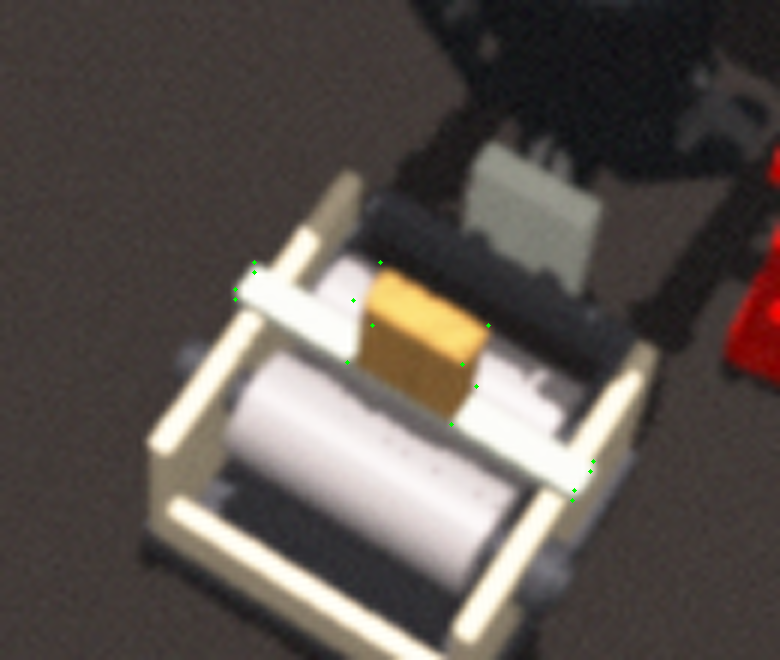

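drive_tool([
  [-0.6,-0.14,0],
  [-1.5,-0.35,0],
  [-3,-0.7,0],
  [-8,-1.9,0],
  [-8,-1.9,30],
  [-8,-1.9,75],
  [-8,-1.9,105],
  [-8,-1.9,107],
], roll=[0,0,0,0,0,0,0,0], fingers=[-1,-1,-1,-1,-1,-0.5,0,0.6])

```text
t: 32.72
ee_pos: [0.4836, 0.1155, 0.2073]
ee_rot: [-0.0, 0.993, 0.117, 0.003]
contact_force: [-0.3, 1.0, -0.1]
finger_gap: 0.054
```

```bash
python3 fm.py 1; python3 tilt.py g15 -.0007 0
```

```text
t 32.775 Fx mill [-0.7] mean -0.66 Fy -0.23 Fz 0.19 tcp mill mm [-103.38   -0.26  205.47]
```

View pics/g15.png

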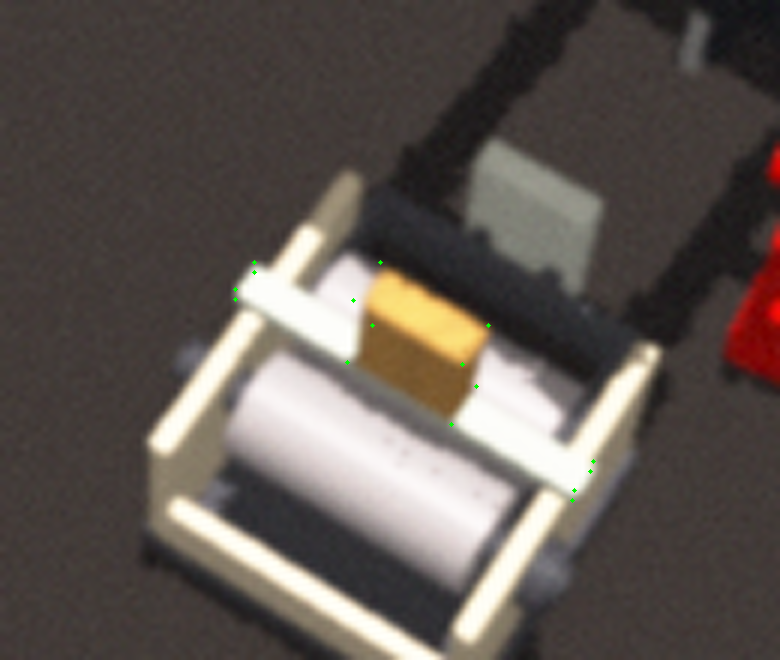

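drive_tool([
  [15,3.6,0],
  [40,9.6,0],
  [70,16.8,0],
  [92,22,0],
  [99,23.8,0],
  [99,23.8,0],
  [99,23.8,0],
], roll=[0,0,0,0,0,0,0], fingers=[0.7,0.7,0.7,0.7,0.7,0.7,0.7])

```text
t: 33.7
ee_pos: [0.5807, 0.139, 0.2041]
ee_rot: [0.0, 0.993, 0.117, -0.0]
contact_force: [-0.2, -0.3, -0.0]
finger_gap: 0.0728
```

```bash
python3 fm.py 2
```

```text
t 33.8 Fx mill [-0.1 -0.7] mean -0.39 Fy -0.23 Fz -0.03 tcp mill mm [-2.7200e+00 -9.0000e-02  2.0464e+02]
```

drive_tool([
  [0.7,0,-20],
  [0.7,0,-45],
  [0.7,0,-65],
  [0.7,0,-80],
  [0.7,0,-86],
  [0.7,0,-86],
], roll=[0,0,0,0,0,0], fingers=[0.7,0.7,0.7,0.7,0.7,0.3], force=30)

```text
t: 34.55
ee_pos: [0.582, 0.1391, 0.1182]
ee_rot: [0.0, 0.993, 0.117, -0.0]
contact_force: [-0.1, -0.0, -0.5]
finger_gap: 0.0563
```

drive_tool([
  [0,0,0],
  [0,0,0],
  [0,0,0],
  [0,0,0],
  [0,0,0],
], roll=[0,0,0,0,0], fingers=[0.1,0,-0.1,-0.3,-0.6])

```text
t: 35.17
ee_pos: [0.5825, 0.1392, 0.1192]
ee_rot: [-0.0, 0.993, 0.117, 0.001]
contact_force: [-0.9, 0.8, 4.7]
finger_gap: 0.0394
```

```bash
python3 fm.py 2; python3 tilt.py g16 -.0007 0
```

```text
t 35.275 Fx mill [0.6 0.2] mean 0.4 Fy 0.28 Fz 6.11 tcp mill mm [ -1.12  -0.27 119.25]
```

View pics/g16.png

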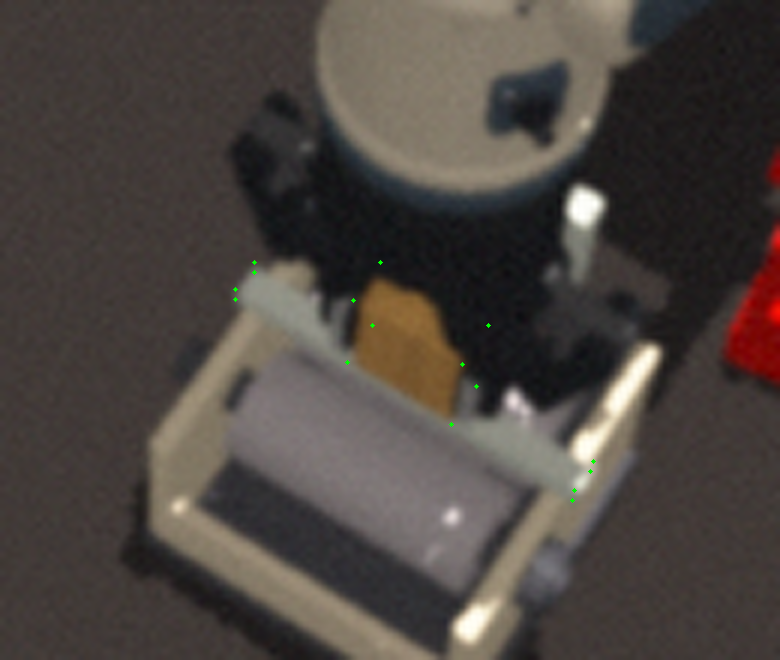

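drive_tool([
  [0,0,0.5],
  [0,0,1.5],
  [0,0,3],
  [0,0,4.5],
  [0,0,6],
  [0,0,7.5],
  [0,0,9],
  [0,0,10.5],
], roll=[0,0,0,0,0,0,0,0], fingers=[-1,-1,-1,-1,-1,-1,-1,-1], force=50)

```text
t: 36.33
ee_pos: [0.582, 0.139, 0.1282]
ee_rot: [-0.0, 0.993, 0.117, -0.0]
contact_force: [4.4, 0.7, -5.1]
finger_gap: 0.0391
```

drive_tool([
  [0,0,1],
  [0,0,2],
  [0,0,3],
  [0,0,4],
  [0,0,5],
  [0,0,6],
  [0,0,7],
  [0,0,8],
], roll=[0,0,0,0,0,0,0,0], fingers=[-1,-1,-1,-1,-1,-1,-1,-1])

```text
t: 37.33
ee_pos: [0.5819, 0.139, 0.1368]
ee_rot: [0.0, 0.993, 0.117, -0.0]
contact_force: [2.6, 1.0, -4.7]
finger_gap: 0.0392
```

```bash
python3 fm.py 3; python3 tilt.py g17 -.0007 0
```

```text
t 37.475 Fx mill [2.2 1.7 1. ] mean 1.63 Fy 0.23 Fz -3.35 tcp mill mm [ -1.71  -0.26 136.91]
```

View pics/g17.png

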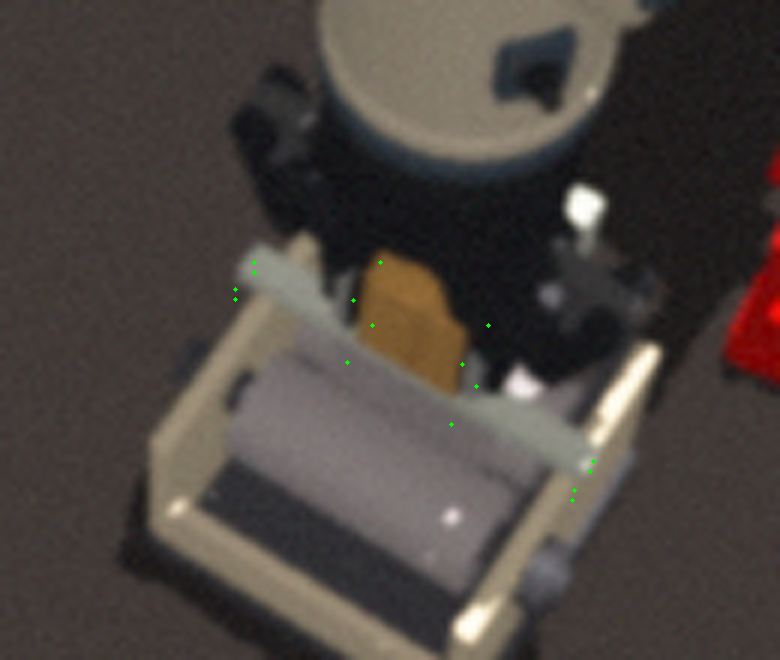

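drive_tool([
  [0,0,2],
  [0,0,4],
  [0,0,6],
  [0,0,8],
  [0,0,10],
  [0,0,12],
  [0,0,14],
  [0,0,16],
], roll=[0,0,0,0,0,0,0,0], fingers=[-1,-1,-1,-1,-1,-1,-1,-1])

```text
t: 38.52
ee_pos: [0.5818, 0.139, 0.1528]
ee_rot: [0.0, 0.993, 0.117, -0.0]
contact_force: [-1.3, 0.2, -3.9]
finger_gap: 0.0393
```

drive_tool([
  [0,0,3],
  [0,0,6],
  [0,0,10],
  [0,0,15],
  [0,0,25],
  [0,0,40],
  [0,0,60],
  [0,0,72],
], roll=[0,0,0,0,0,0,0,0], fingers=[-1,-1,-1,-1,-1,-1,-1,-1])

```text
t: 39.52
ee_pos: [0.5826, 0.1392, 0.2275]
ee_rot: [-0.0, 0.993, 0.117, 0.002]
contact_force: [0.3, 0.7, -1.6]
finger_gap: 0.0393
```

```bash
python3 fm.py 2; python3 tilt.py g18 -.0007 0; python3 - <<'E'
from h import *
a=load("g18.npy"); crop(a,(365,270),130,120,6,"pics/g18.png")
E
```

```text
t 39.625 Fx mill [-0.8  0. ] mean -0.37 Fy -0.29 Fz -1.08 tcp mill mm [ -0.75  -0.33 227.66]
```

View pics/g18.png

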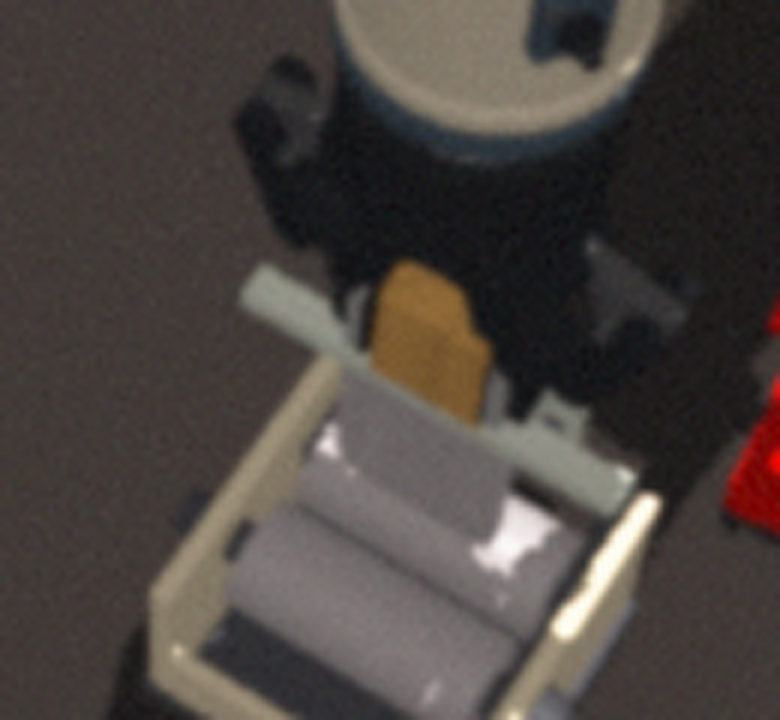

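drive_tool([
  [1,-10,0],
  [3,-45,0],
  [6,-95,0],
  [9,-145,0],
  [12,-195,0],
  [15,-245,0],
  [18,-290,0],
  [19,-309,0],
], roll=[0,0.01,0.03,0.05,0.07,0.087,0.087,0.087], fingers=[-1,-1,-1,-1,-1,-1,-1,-1])

```text
t: 40.67
ee_pos: [0.6002, -0.173, 0.2232]
ee_rot: [-0.0, 0.987, 0.159, -0.001]
contact_force: [0.0, 0.4, -2.0]
finger_gap: 0.0392
```

drive_tool([
  [0,0,-5],
  [0,0,-10],
  [0,0,-10],
  [0,0,-10],
], roll=[0,0,0,0], fingers=[-1,-1,-1,-1])

```text
t: 41.18
ee_pos: [0.6012, -0.1688, 0.215]
ee_rot: [-0.0, 0.987, 0.161, 0.0]
contact_force: [-1.0, 0.5, -1.3]
finger_gap: 0.0393
```

```bash
python3 - <<'E'
from h import *; from plant import *
o=get_obs(); e=o["ee_pos"]; q=o["ee_rot"]; yaw=2*np.arctan2(q[2],q[1]); print(e,yaw,o["contact_force"])
a=snapshot("scene"); save(a,"scene20.npy")
# gauge in tool: bar underside 18.4 below
P=proj(a,gauge_pts(e-[0,0,.0190],yaw))
crop(a,(255,190),120,110,6,"pics/g20.png",P); crop(a,(255,190),120,110,6,"pics/g20p.png")
E
```

```text
[ 0.60116965 -0.16881991  0.21496142] 0.32332546673584933 [-1.02337801  0.47972995 -1.33876932]
```

View pics/g20.png

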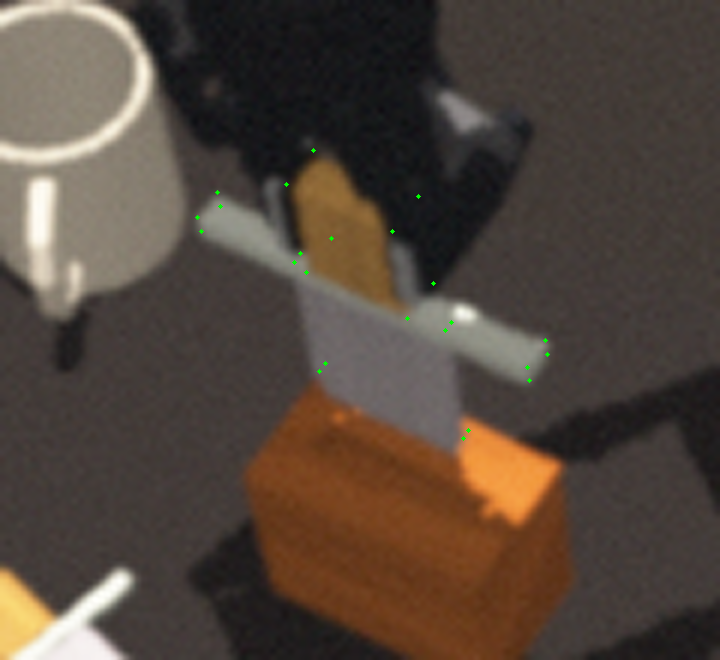

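drive_tool([
  [-1,-0.5,-8],
  [-1.7,-0.8,-18],
  [-1.7,-0.8,-26],
  [-1.7,-0.8,-30],
  [-1.7,-0.8,-30],
], roll=[0,0,0,0,0], fingers=[-1,-1,-1,-1,-1])

```text
t: 41.85
ee_pos: [0.5992, -0.1707, 0.1842]
ee_rot: [-0.0, 0.987, 0.16, -0.0]
contact_force: [1.4, 0.1, -1.5]
finger_gap: 0.0393
```

```bash
python3 - <<'E'
from h import *; from plant import *
o=get_obs(); e=o["ee_pos"]; q=o["ee_rot"]; yaw=2*np.arctan2(q[2],q[1]); print(e,yaw,o["contact_force"])
a=snapshot("scene"); save(a,"scene21.npy")
c,s=np.cos(.3205),np.sin(.3205)
S=[np.array([.6018,-.1702,.084])+[c*x-s*y,s*x+c*y,0] for x in(-.006,.006) for y in (-.035,.035)]
crop(a,(255,200),100,90,8,"pics/g21.png",proj(a,S))
E
```

```text
[ 0.59915545 -0.17070513  0.18419964] 0.32170203005906206 [ 1.3733961   0.12473994 -1.53946044]
```

View pics/g21.png

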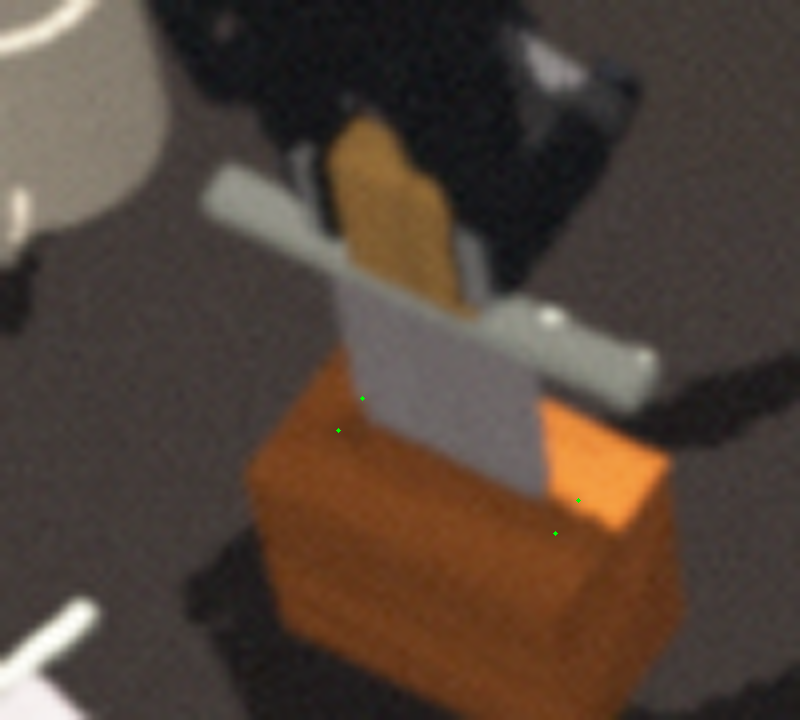

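drive_tool([
  [0,0,-6],
  [0,0,-14],
  [0,0,-24],
  [0,0,-34],
  [0,0,-44],
  [0,0,-54],
  [0,0,-64],
  [0,0,-64],
], roll=[0,0,0,0,0,0,0,0], fingers=[-1,-1,-1,-1,-1,-1,-1,-1], force=40)

```text
t: 42.9
ee_pos: [0.5988, -0.1705, 0.1193]
ee_rot: [-0.001, 0.987, 0.16, -0.001]
contact_force: [0.3, 0.1, -1.3]
finger_gap: 0.0396
```

```bash
python3 fm.py 2
```

```text
t 43.0 Fx mill [-0.5 -0.9] mean -0.7 Fy 0.69 Fz -1.29 tcp mill mm [ -56.83 -305.65  120.92]
```

drive_tool([
  [0.3,0,-4],
  [0.6,0.2,-8],
  [0.9,0.3,-12],
  [0.9,0.3,-15],
  [0.9,0.3,-16.5],
  [0.9,0.3,-17],
  [0.9,0.3,-17],
], roll=[0,0,0,0,0,0,0], fingers=[-1,-1,-1,-1,-1,-1,-1])

```text
t: 43.88
ee_pos: [0.6003, -0.1705, 0.1039]
ee_rot: [0.0, 0.987, 0.16, 0.0]
contact_force: [-0.5, -0.4, -1.8]
finger_gap: 0.039
```

```bash
python3 fm.py 2
```

```text
t 43.975 Fx mill [-0.3 -0. ] mean -0.17 Fy 0.16 Fz -2.51 tcp mill mm [ -55.86 -305.56  103.97]
```

drive_tool([
  [0,0,-0.7],
  [0,0,-1.2],
  [0,0,-1.2],
], roll=[0,0,0], fingers=[-1,-1,-1])

```text
t: 44.35
ee_pos: [0.6004, -0.1705, 0.1034]
ee_rot: [0.0, 0.987, 0.16, 0.0]
contact_force: [-1.6, 0.1, 3.5]
finger_gap: 0.0392
```

```bash
python3 fm.py 2
```

```text
t 44.45 Fx mill [-0.3 -0.4] mean -0.34 Fy 0.93 Fz 3.45 tcp mill mm [ -55.77 -305.56  103.38]
```

Contact with the block (+3.5 N). Release and rise.

drive_tool([
  [0,0,0],
  [0,0,0],
  [0,0,0],
  [0,0,0],
  [0,0,0],
], roll=[0,0,0,0,0], fingers=[0,0.2,0.4,0.7,0.7])

```text
t: 45.08
ee_pos: [0.6002, -0.1704, 0.1025]
ee_rot: [-0.0, 0.987, 0.16, -0.0]
contact_force: [0.4, -0.8, -0.2]
finger_gap: 0.0722
```

drive_tool([
  [0,0,5],
  [0,0,20],
  [0,0,45],
  [0,0,75],
  [0,0,95],
  [-50,0,100],
  [-105,0,100],
  [-150,0,100],
], roll=[0,0,0,0,0,0,0,0], fingers=[0.7,0.7,0.7,0.7,0.7,0.7,0.7,0.7])

```text
t: 46.08
ee_pos: [0.4487, -0.1704, 0.2033]
ee_rot: [0.0, 0.987, 0.16, 0.0]
contact_force: [0.0, 0.0, 1.1]
finger_gap: 0.0728
```

```bash
python3 - <<'E'
from h import *; from plant import *
a=snapshot("scene"); save(a,"scene22.npy"); b=snapshot("top"); save(b,"top22.npy"); print(get_obs()["ee_pos"],get_obs()["contact_force"])
G=gauge_pts([.6018,-.1702,.084],.3205)
crop(a,(260,215),90,70,7,"pics/g22.png",proj(a,G)); crop(a,(365,300),110,90,7,"pics/m22.png"); crop(b,(250,225),80,80,7,"pics/m22B.png")
cv2.imwrite("pics/s22.png",a["img"][:,:,::-1])
E
```

```text
[ 0.44732507 -0.170434    0.20366191] [0.81330165 0.15368903 0.46660302]
```

View pics/g22.png

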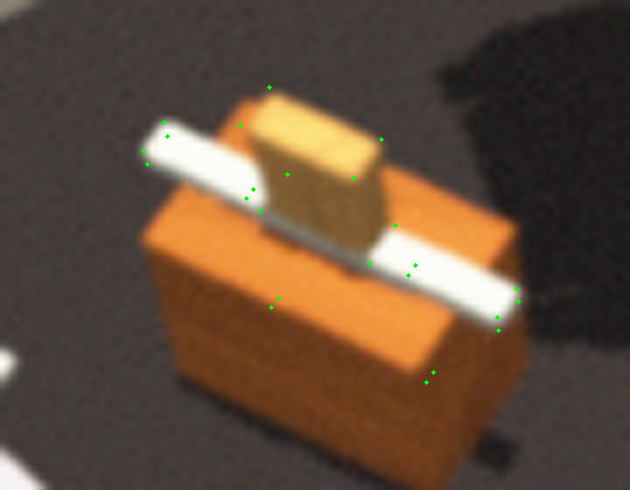

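View pics/m22.png

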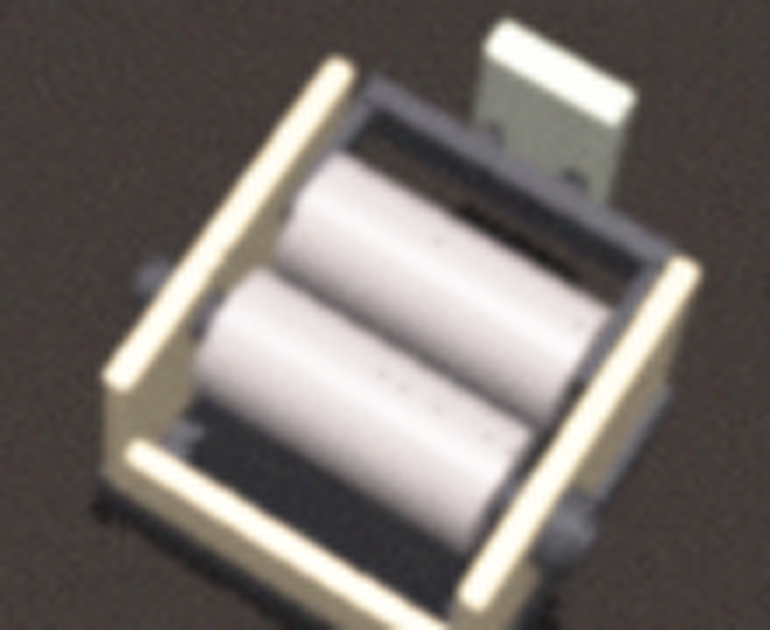

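View pics/m22B.png

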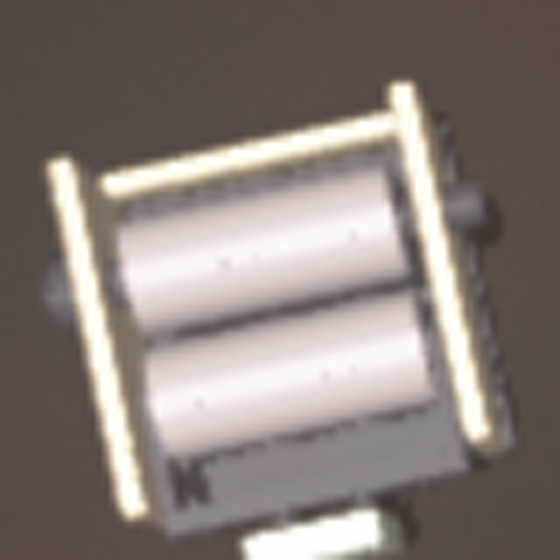

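```bash
python3 -c "
from plant import *
print(get_obs()['dq'].round(3), job_done())"
```

```text
the job is handed in; nothing more can be done
[ 0.022  0.076 -0.069  0.018 -0.051  0.026] None
```

The gauge was taken from the stand, nipped in the cream mill, drawn straight up against drag and put back in its stand. I handed the job in at about 46 s; no verdict is reported.

- **Tilt on the first push:** the gauge leaned about 0.13 rad because its crossbar stuck on the side plates. I stopped at about 2 N of nip, righted the handle with the shut fingers and pushed again. After the second push it still leaned slightly, about 0.03 to 0.05 rad.
- **Nip:** the final push read about 11 N on the thumb plate against about 6 N for sliding, so roughly 5 N on the blade. The nip force is inferred from the wrist force, not measured directly.
- **Drawing up:** the wrist force was about 5 N downward, against about 2 N for the gauge's weight alone. The rollers were therefore still dragging on the blade. A sideways force of 2 to 4 N also showed during the draw; I did not correct it, and it faded.
- **Last pictures:**
  - The gauge is upright with its crossbar on the block, within about 1 mm of its expected place.
  - The roller gap measures roughly 4 mm by pixel estimate, with a calibration good to about 2 mm.
  - The gripper was open and clear. The arm was still settling slightly when I handed in.
- **Bystanders:** the moves stayed clear of the jar, carton and mug, but I did not re-measure them at the end.
- **Camera disagreement:** the two cameras differed by 2 to 3 mm in x. I went with the scene camera after checking it against the fingers.

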